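Stow the tape measure in the stay-lid tool chest

TASK

Open the red tool chest by its front bar until the folding stay on its side locks and holds the lid up on its own, without forcing the stay once it is taut. Put the yellow tape measure into the chest, setting it down rather than dropping it in. Then take the orange grip on the stay's knee, pull the knee back towards the chest's front so that it unlocks and folds, and lower the lid under control with it until it is fully shut, leaving the rest of the bench as it was.

Things in the scene. Friction and masses are not known exactly. Their poses are not given: they have to be found in the camera images.
- chest: red steel tool chest, fixed: open box 170 (x) x 280 (y) x 110 mm high, walls and floor 5 mm. Origin: centre of its underside on the bench. x points to its back (hinge) side, y to the side with the stay, z up. Hinge axis parallel to y at x = +85, z = 116 mm. A screwdriver lies inside in the +y half; the -y half is free. With the lid up, its bar overhangs the chest's rear half, about 210 mm above the rim.
- lid (a joint): opening angle of the lid (rad): 0 shut, grows as it opens. Red plate 12 mm thick, 0.5 to 0.9 kg; not held or locked it falls shut. The stay comes taut somewhere from 1.18 to 1.45; from there force at the bar rises by 3 to 4 N per mm (25 N there is forcing it). Stopped a few mm short of taut it does not lock. Let go, it settles back 0.03 rad onto the lock.
- lid_bar (a point): middle of the steel bar at the lid's front edge: 10 mm round, 110 mm long, parallel to the hinge and 215 mm from its axis, 45 mm in front of the lid's edge, on a thin stub at each end. Height 116 mm with the lid shut, about 325 mm with it up. Can be pinched from above, one finger in front and one behind; it turns between the fingers as the lid swings.
- lid_hinge (a point): middle of the lid's hinge axis, at the top of the chest's back wall.
- stay_knee (a joint): bend of the stay's knee (rad): 0 folded, lid shut; 1.88 both links in line (taut); 2.16 past the line at its stop (locked). A weak spring carries it over the line once taut. To unlock, pull the knee towards the chest's front (-x): it takes a few N and lifts the lid by 0.03 rad; past the line the lid's weight folds it on unless held back.
- stay_bush (a joint): give of the rubber bush between the stay's foot and its lower link (m, up positive): 0 unloaded, 0.0005 per 25 N along the stay. A pull of 7 N at the bar beyond taut stretches it 0.0005; beyond 0.002 either way the stay is being forced.
- stay_slot (a point): middle of the slot on the chest's +y side (chest x +30, y +152, z 116 mm), where the stay's foot is bolted: the true pivot sits up to 7 mm above or below this point, different each time, not measured. The stay has two flat links, each 63.7 mm between pivots: the lower from foot to knee, the upper from knee to the lid's side, 130 mm from the hinge axis.
- stay_knob (a point): middle of the orange grip at the stay's knee: round, 16 mm thick, 50 mm long, parallel to y, at chest y = +205 mm, free from above; it turns between the fingers. Moves on a 63.7 mm circle about the foot: locked, about 61 mm above and 19 mm behind it; in closing over the top to the front, then down, to 38 mm in front of and 51 mm below it (height about 64 mm) with the lid shut.
- tape: yellow tape measure with a black foot, standing on the bench: 66 (x) x 34 (y) x 56 mm high, with a small steel hook at its -x end; 0.2 to 0.33 kg. Origin: centre of its underside. Best gripped across y, 35 mm above its underside.
- screwdriver: blue screwdriver, 130 mm long, lying in the chest along x: bystander. Origin under its middle.
- wrench: steel wrench 170 mm long lying on the bench: bystander. Origin under its middle.
- spray_can: blue and white spray can, 60 mm across, 170 mm high: bystander. Origin under its centre.
- oil_bottle: white oil bottle with a red cap, 72 mm across, 190 mm high: bystander. Origin under its centre.
- wipes_tub: white tub with yellow label and red cap, 90 mm across, 130 mm high: bystander. Origin under its centre.
- funnel: yellow funnel standing mouth down, 110 mm across, 120 mm high: bystander. Origin under its centre.
- hammer: hammer 260 mm long with a wooden handle lying on the bench: bystander. Origin under its middle.
Not all that is in view belongs to the job. There is more than one size of the tape; the job needs the middle-sized.

How it is judged:
By the outcome, as a careful person would: the job done as asked, in the order asked, and still so for the second after the job is handed in, with the robot touching nothing.
It also fails if it takes over 72 s, if anything falls off the work surface, if the arm or the gripper's body presses on something with over 40 N, if the wrist force passes 120 N, or if a joint passes its speed limit or range.

ROBOT

A 7-joint arm with a two-finger parallel gripper is mounted at the origin on the work surface. World frame = base frame: x ahead of the robot, y to its left, z up, the work surface at z = 0. Lengths are in m, angles in rad, forces in N, time in s.
With the tool pointing down it reaches from about 0.35 to 0.9 m from the base axis. Payload 8.1 kg.
Tool frame: the origin (TCP) lies midway between the tips of the shut fingers; the grasp point (between the pads) lies 19 mm behind it; z points along the fingers, y is the direction in which the jaws open and shut (so a half turn about z gives the same grasp; the last joint's range is limited). The gripper opens to 92 mm and grips with 3 to 60 N. Pads are 19 mm wide; open, the fingers measure 130 mm over their backs; the gripper's body (75 mm by 190 mm) begins 47 mm behind the grasp point.
Start: joints at [1.093, 0.434, 0.025, 1.573, -0.012, 1.134, -0.075], TCP at [0.229, -0.582, 0.227] pointing down, gripper open.
Joint ranges: [-2.62, 2.62], [-0.44, 2.09], [-1.27, 1.32], [0.08, 2.57], [-1.32, 4.46], [0.12, 2], [-2.74, 2.74]. Speed limits (rad/s): [2.22, 2.22, 3.01, 3.01, 3.14, 3.14, 3.14].

INTERFACE

Orientations are given as a rotation vector (axis times angle).
In Python, from cell import arm gives the robot as it stands. The module is installed in compiled form; this text tells all that it offers.
- The arm moves only by the tool jog_arm, never from a script. Its argument "increments" is a list of rows, each an object with "slide": the shift along the tool's x, y, z in mm, a list of three; "roll": the turn about the tool's z in rad; "gripper": the opening, from 0 (shut) to 1 (fully open). In form: [{"slide": [x, y, z], "roll": roll, "gripper": gripper}, ...]. A call has exactly 10 rows; each row is the pose to reach, as a shift and turn from the pose commanded when the call began, along the tool's axes at that moment; what a row does not reach only later rows make up. A row lasts 1/12 s, in which the tool goes at most 41.7 mm and 7.16 degrees, less where a joint would pass 70% of its speed; a pose out of reach is approached as far as the arm can. A call with a gripper value outside its range is refused whole. The fingers move at their own pace and stop on an object; "newtons" is the grip in N (left out, the last holds). Time passes only in rows, so rows that repeat a pose let the fingers close, or fill a call up. It gives the time, the measured TCP pose, the force and the opening at its end, in the units of the state.
- arm.observe(): the state, without advancing time (a new reading comes with each control period).
- arm.get_image(name): name is "scene" or "side" or "wrist"; returns a dict with "frame" (384x512x3 uint8, blue, green, red), "depth" (384x512 float32, m along the optical axis (not along the pixel's ray), 0 where there is no reading), "intrinsics" (3x3 intrinsics, pixels), "dist_coeffs" ([k1, k2, p1, p2, k3] as OpenCV has them; the pictures are not rectified), "R" (3x3) and "t" (3): a world point X has camera coordinates R X + t; the wrist camera has in their place "hand_eye" (4x4, takes a point from camera to tool coordinates, whose origin is the TCP and whose axes are the flange's). Camera axes: x right, y down, z forward; pixel columns grow to the right and rows downward; lengths in m; the calibration is good to about 2 mm. A picture is of the moment at which its call begins: read the wrist's pose just before it.
- arm.sign_off(): hands the job in, once; it reports no verdict.
The state is a dict: "clock": time; "joints": joint angles; "dq": joint speeds; "joint_efforts": joint torques, N m; "position": TCP position; "ee_rot": TCP orientation; "force": force on the tool from outside, world axes, zero at the start; "ft_torque": the same for the moment, N m; "width": opening from 0.0 (shut) to 1.0 (fully open).
Only numpy, scipy, OpenCV 4.12 (cv2) and the standard library are available. Lean on these libraries where they do the work, as an engineer would, in place of code of your own. Each camera call takes 0.05 s, during which the arm holds its last target.

## Working session

There is one attempt and no reset: what is moved stays moved. The work goes in short steps, Python scripts to look and compute and a tool call to move; the robot and the scene stay as the last step left them, time stands still between calls to the robot, and variables do not carry over. Pictures are saved under pics/ and viewed, and the job is handed in when it is done.

Besides the shell and the picture viewer there is one more tool, called as a command line: name --argument value ..., lists and objects as JSON in quotes. jog_arm: Moves the arm, as the interface text tells. Its arguments: {"type":"object","properties":{"increments":{"type":"array"},"newtons":{"type":"number"}},"required":["increments"]}

```bash
mkdir -p pics; cat > h.py <<'E'
import numpy as np, cv2
from cell import arm
def grab(n,tag):
    st=arm.observe(); im=arm.get_image(n); cv2.imwrite(f'pics/{tag}.png',im['frame'])
    np.savez(f'pics/{tag}.npz',pos=st['position'],rot=st['ee_rot'],**{k:np.array(v) for k,v in im.items()})
    return im
def load(tag): return dict(np.load(f'pics/{tag}.npz'))
def cam(im):
    if 'R' in im: return np.array(im['R']),np.array(im['t']).ravel()
    Rt=cv2.Rodrigues(np.array(im['rot'],float))[0]; H=np.array(im['hand_eye'])
    Rw=Rt@H[:3,:3]; p=Rt@H[:3,3]+im['pos']
    return Rw.T,-Rw.T@p
def ray(im,uv):
    R,t=cam(im)
    p=cv2.undistortPoints(np.array(uv,float).reshape(-1,1,2),im['intrinsics'],im['dist_coeffs']).reshape(-1,2)
    d=np.c_[p,np.ones(len(p))]@R   # R^T d
    return -R.T@t,d
def onz(im,uv,z):
    o,d=ray(im,uv); return o+d*((z-o[2])/d[:,2])[:,None]
def dep(im,uv):
    o,d=ray(im,uv); uv=np.array(uv).reshape(-1,2).astype(int)
    return o+d*im['depth'][uv[:,1],uv[:,0]][:,None]
def cloud(im):
    h,w=im['depth'].shape; u,v=np.meshgrid(np.arange(w),np.arange(h))
    o,d=ray(im,np.c_[u.ravel(),v.ravel()]); P=o+d*im['depth'].ravel()[:,None]
    return P.reshape(h,w,3)
def proj(im,X):
    R,t=cam(im); return cv2.projectPoints(np.array(X,float).reshape(-1,3),cv2.Rodrigues(R)[0],t,im['intrinsics'],im['dist_coeffs'])[0].reshape(-1,2)
E
python3 - <<'E'
from h import *
for n in ['scene','side','wrist']: grab(n,n+'0')
print(arm.observe())
for n in ['scene0','side0']:
    im=load(n);R,t=cam(im);print(n,-R.T@t,R[2])
print(load('wrist0')['hand_eye'])
E
```

```text
{'clock': 0.15, 'joints': array([ 1.09341277,  0.43503752,  0.02498262,  1.57384378, -0.01156416,
        1.13399855, -0.07508339]), 'dq': array([ 0.00124822, -0.00172091,  0.00079249, -0.00264511,  0.00153752,
        0.00026233, -0.00035509]), 'joint_efforts': array([ 2.30415004e-03, -6.68270302e+01,  9.86345485e-01, -3.14695394e+01,
       -6.05025189e-02,  3.94618255e-02,  9.79255060e-05]), 'position': array([ 0.22860342, -0.58130074,  0.22615829]), 'ee_rot': array([-3.08553764e+00, -5.84998359e-01,  5.48813873e-04]), 'force': array([-0.0506251 ,  0.66882498, -0.06690701]), 'ft_torque': array([ 0.04366008,  0.01614461, -0.05238852]), 'width': 1.000063291923385}
scene0 [ 1.24108191 -0.23035195  1.09095474] [-0.56226145  0.20701079 -0.80063012]
side0 [0.09472965 0.99784031 0.8189526 ] [ 0.33593864 -0.75338159 -0.56529763]
[[ 9.66274843e-05 -9.53888887e-01 -3.00159928e-01  8.16932299e-02]
 [ 9.99999618e-01 -1.68689691e-04  8.58004832e-04 -9.58313559e-04]
 [-8.69075160e-04 -3.00159896e-01  9.53888506e-01 -1.57554393e-01]
 [ 0.00000000e+00  0.00000000e+00  0.00000000e+00  1.00000000e+00]]
```

View pics/scene0.png

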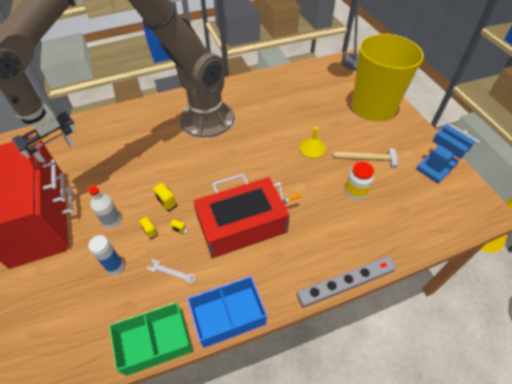

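View pics/side0.png

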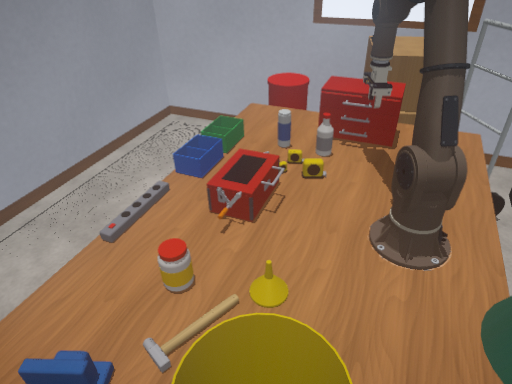

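View pics/wrist0.png

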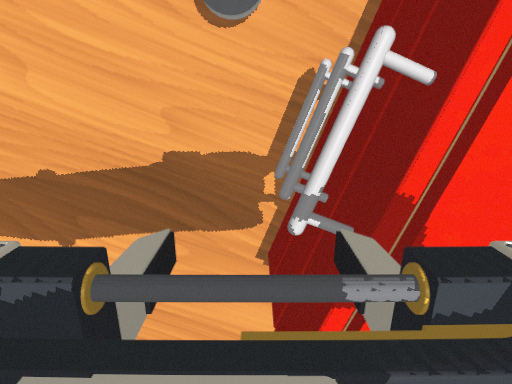

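Scene0: the job's chest is at px (240,215), with its bar at (230,182) and orange grip at (292,199). The big red cabinet at the left edge is a decoy. There are three tape candidates at (165,195), (149,228) and (180,227), which I'll measure next.

```bash
python3 - <<'E'
from h import *
im=load('scene0'); C=cloud(im); f=im['frame']; hsv=cv2.cvtColor(f,cv2.COLOR_BGR2HSV)
# chest top
H,S,V=cv2.split(hsv)
red=((H<6)|(H>174))&(S>150)
roi=np.zeros(red.shape,bool); roi[170:260,185:295]=1
P=C[red&roi]; print('red z pct',np.percentile(P[:,2],[1,10,50,90,99]))
top=roi&(C[...,2]>0.112)&(C[...,2]<0.135)&(red|(V<70))
n,l,s,c=cv2.connectedComponentsWithStats(top.astype(np.uint8)); k=1+np.argmax(s[1:,4]); T=C[l==k]
r=cv2.minAreaRect((T[:,:2]*1000).astype(np.float32)); print('lid rect',r,cv2.boxPoints(r).tolist(),np.median(T[:,2]))
# orange
org=(H>8)&(H<17)&(S>200)&roi
roi2=np.zeros(red.shape,bool); roi2[185:215,278:306]=1
o=(H>8)&(H<20)&(S>190)&roi2&(C[...,2]>0.04)
print('orange',o.sum(),np.argwhere(o).mean(0)[::-1], C[o].mean(0),C[o].min(0),C[o].max(0))
# yellow
y=((H>20)&(H<35)&(S>150)&(V>90)).astype(np.uint8)
n,l,s,c=cv2.connectedComponentsWithStats(y)
for i in range(1,n):
    if s[i,4]>20:
        Q=C[l==i]; Q=Q[Q[:,2]>0.01]
        if len(Q)<10: continue
        print('yel',c[i].round(),s[i,4],'z',np.percentile(Q[:,2],[5,50,95,99]).round(4),'rect',cv2.minAreaRect((Q[:,:2]*1000).astype(np.float32)))
big=cv2.resize(f[170:280,130:310],None,fx=4,fy=4,interpolation=cv2.INTER_CUBIC); cv2.imwrite('pics/crop1.png',big)
s=load('side0')['frame']; cv2.imwrite('pics/crop2.png',cv2.resize(s[130:230,190:340],None,fx=5,fy=5,interpolation=cv2.INTER_CUBIC))
E
```

```text
red z pct [0.01349577 0.04425607 0.12093298 0.12444604 0.12741808]
lid rect ((599.716064453125, -43.721405029296875), (174.26553344726562, 278.8110656738281), 0.29898685216903687) [[511.85699462890625, 95.22755432128906], [513.3119506835938, -183.57972717285156], [687.5751342773438, -182.6703643798828], [686.1201782226562, 96.13691711425781]] 0.12295168630717235
orange 51 [294.78431373 196.23529412] [0.59118836 0.16227587 0.07047792] [0.58129965 0.14129969 0.06324096] [0.5987303  0.18638134 0.07570024]
yel [384.  75.] 4448 z [0.0409 0.2161 0.2953 0.3013] rect ((697.6436157226562, 340.1863708496094), (252.10345458984375, 1566.798583984375), 49.756099700927734)
yel [312. 146.] 500 z [0.0124 0.0341 0.1011 0.1224] rect ((794.3944702148438, 93.84295654296875), (101.74072265625, 1099.1710205078125), 59.31706237792969)
yel [356. 190.] 187 z [0.0297 0.0509 0.0711 0.0758] rect ((911.4805908203125, 77.535400390625), (85.45008850097656, 898.0117797851562), 41.515235900878906)
yel [165. 195.] 362 z [0.0211 0.0709 0.0769 0.0786] rect ((797.8806762695312, -239.69529724121094), (884.649169921875, 58.775306701660156), 5.0087971687316895)
yel [148. 227.] 227 z [0.0197 0.0532 0.0584 0.0594] rect ((506.53143310546875, -357.2442932128906), (63.36503982543945, 36.14206314086914), 17.36795997619629)
yel [177. 225.] 134 z [0.0177 0.0409 0.046  0.048 ] rect ((532.5985717773438, -258.3362731933594), (46.61832809448242, 29.29388427734375), 45.9005126953125)
```

View pics/crop1.png

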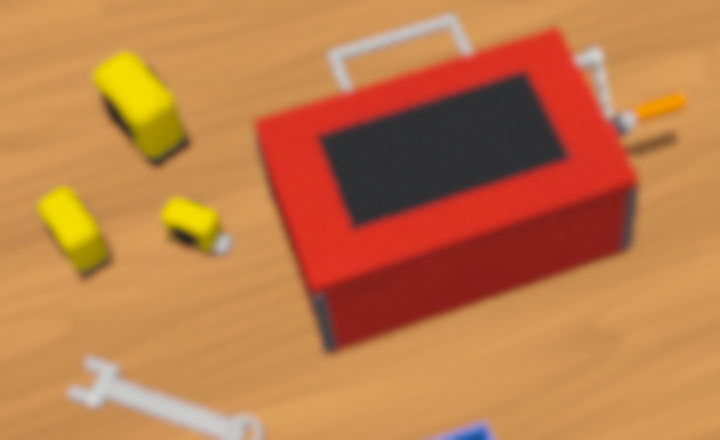

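View pics/crop2.png

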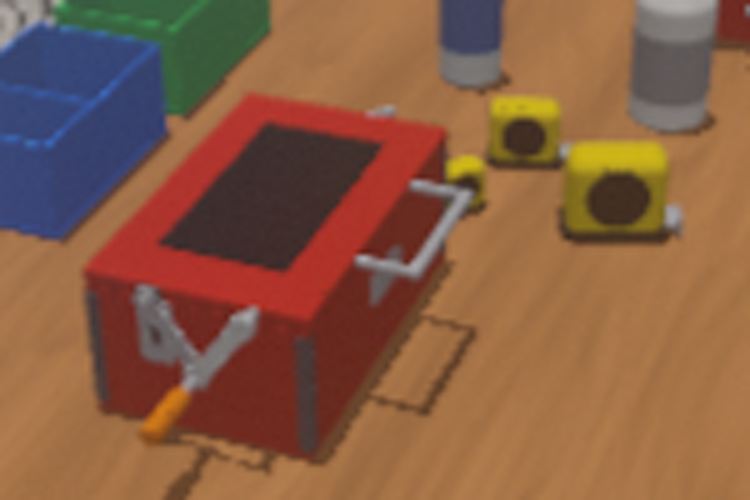

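Three tapes measured by height in the scene view:
- (165,195): about 77 mm high
- (148,227): about 58 mm high and 63x36 mm
- (177,225): about 46 mm high

The one at (148,227) matches the described 66x34x56, so it is the middle-sized one. The crop confirms large, medium and small, with the chest's bar on the robot's side and the grip on the +y side. I'll lift clear of the cabinet first.

```bash
cat >> h.py <<'E'
def toolR(): 
    st=arm.observe(); return cv2.Rodrigues(np.array(st['ee_rot']))[0], np.array(st['position'])
def to(target,yawdeg=None):
    """slide (mm) and roll for world target; yaw = world angle of tool y"""
    R,p=toolR(); s=R.T@(np.array(target)-p)*1000
    y=np.degrees(np.arctan2(R[1,1],R[0,1])); r=0 if yawdeg is None else -np.radians((yawdeg-y+180)%360-180)
    print('at',p.round(4),'yaw',y.round(2),'slide',s.round(1),'roll',round(r,4))
E
python3 - <<'E'
from h import *
to([.229,-.582,.36]);to([.45,-.04,.36],0)
E
```

```text
at [ 0.2286 -0.5813  0.2262] yaw -68.53 slide [ 1.000e-01  6.000e-01 -1.338e+02] roll 0
at [ 0.2286 -0.5813  0.2262] yaw -68.53 slide [ 404.1 -422.8 -133.4] roll -1.1961
```

jog_arm --increments '[{"slide": [0, 0, -40], "roll": 0, "gripper": 1}, {"slide": [0, 0, -80], "roll": 0, "gripper": 1}, {"slide": [20, -20, -110], "roll": 0, "gripper": 1}, {"slide": [50, -50, -130], "roll": -0.1, "gripper": 0.8}, {"slide": [78, -77, -130], "roll": -0.2, "gripper": 0.6}, {"slide": [106, -104, -130], "roll": -0.3, "gripper": 0.4}, {"slide": [134, -131, -130], "roll": -0.4, "gripper": 0.4}, {"slide": [162, -158, -130], "roll": -0.5, "gripper": 0.4}, {"slide": [190, -185, -130], "roll": -0.6, "gripper": 0.4}, {"slide": [218, -212, -130], "roll": -0.7, "gripper": 0.4}]'

```text
clock: 0.98
position: [0.3543, -0.3026, 0.3567]
ee_rot: [2.695, 1.615, -0.0]
force: [0.5, 0.7, 0.3]
width: 0.542
```

```bash
python3 - <<'E'
from h import *
to([.45,-.04,.36],0)
E
```

```text
at [ 0.3543 -0.3026  0.3567] yaw -28.14 slide [276.7 -39.5  -3.4] roll -0.4912
```

jog_arm --increments '[{"slide": [32, -5, -1], "roll": -0.06, "gripper": 0.4}, {"slide": [68, -10, -2], "roll": -0.12, "gripper": 0.4}, {"slide": [104, -15, -2], "roll": -0.18, "gripper": 0.4}, {"slide": [140, -20, -3], "roll": -0.25, "gripper": 0.4}, {"slide": [175, -25, -3], "roll": -0.32, "gripper": 0.4}, {"slide": [210, -30, -3], "roll": -0.38, "gripper": 0.4}, {"slide": [240, -34, -3], "roll": -0.44, "gripper": 0.4}, {"slide": [262, -38, -3], "roll": -0.48, "gripper": 0.4}, {"slide": [273, -39, -3], "roll": -0.488, "gripper": 0.4}, {"slide": [273, -39, -3], "roll": -0.488, "gripper": 0.4}]'

```text
clock: 1.82
position: [0.4501, -0.0437, 0.3596]
ee_rot: [-2.226, -2.216, -0.001]
force: [-0.1, -1.6, -0.2]
width: 0.405
```

```bash
python3 - <<'E'
from h import *
to([.45,-.04,.36],0)
grab('wrist','w1')
E
```

```text
at [ 0.4501 -0.0437  0.3596] yaw -0.27 slide [ 3.7 -0.1 -0.4] roll -0.0048
```

View pics/w1.png

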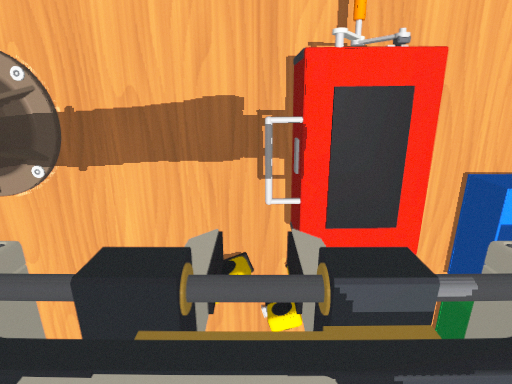

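The wrist view shows the bar at px x≈269, rows 119–203, the lid at x≈297–440, and the grip at the top at (360,8).

```bash
python3 - <<'E'
from h import *
im=load('w1'); f=im['frame']; hsv=cv2.cvtColor(f,cv2.COLOR_BGR2HSV); H,S,V=cv2.split(hsv); C=cloud(im)
# bar: grey bright pixels, cols 255-285 rows 125-197
bar=np.zeros(H.shape,bool); bar[126:197,260:280]=1; bar&=(S<60)&(C[...,2]>0.09)
a=np.argwhere(bar)[:,::-1]; print(bar.sum(),a.mean(0), 'cloud',C[bar].mean(0))
for v in (130,160,190):
    u=a[a[:,1]==v][:,0].mean(); print('bar row',v,u,onz(im,[[u,v]],.118)[0].round(4))
st=np.zeros(H.shape,bool); st[105:215,262:276]=1; st&=(S<60)&(C[...,2]>.09); r=np.argwhere(st)[:,0]; print('bar rows',r.min(),r.max(),onz(im,[[269,r.min()],[269,r.max()]],.118).round(4))
# lid top
red=((H<6)|(H>174))&(S>200)&(V>200)
m=(red|(V<80))&(C[...,2]>.116)&(C[...,2]<.13); m[235:]=0;
n,l,s,c=cv2.connectedComponentsWithStats(m.astype(np.uint8)); k=1+np.argmax(s[1:,4]); M=l==k
print('z',np.median(C[M][:,2]))
L=[];Rr=[]
for v in range(60,230,5):
    u=np.where(M[v])[0]; L.append((u.min()-.5,v));Rr.append((u.max()+.5,v))
for n_,E in (('front',L),('back',Rr)):
    X=onz(im,E,.122); p=np.polyfit(X[:,1],X[:,0],1); print(n_,'x at y=-.044',np.polyval(p,-.044).round(4),'yaw deg',-np.degrees(np.arctan(p[0])).round(2))
T=[]
for u in range(310,430,10):
    v=np.where(M[:,u])[0]; T.append((u,v.min()-.5))
X=onz(im,T,.122); print('+y edge',X[:,1].round(4), 'slope deg',np.degrees(np.polyfit(X[:,0],X[:,1],1)[0]))
o=(H>8)&(H<20)&(S>200); o[40:]=0;o[:,:345]=0;o[:,375:]=0; o&=C[...,2]>.03
a=np.argwhere(o)[:,::-1]; print('orange',a.mean(0),a.min(0),a.max(0),C[o].mean(0),C[o].max(0), onz(im,[a.mean(0)],.068))
# tape from scene+side
for t,zt in (('scene0',.056),):
    im=load(t); C=cloud(im); h=cv2.cvtColor(im['frame'],cv2.COLOR_BGR2HSV)
    y=(h[...,0]>20)&(h[...,0]<35)&(h[...,1]>150); y[:212]=0;y[245:]=0;y[:,:135]=0;y[:,165:]=0
    top=y&(C[...,2]>.05)&(C[...,2]<.065); Q=onz(im,np.argwhere(top)[:,::-1],.056); print('tape top',cv2.minAreaRect((Q[:,:2]*1000).astype(np.float32)))
E
```

```text
488 [268.05532787 160.83401639] cloud [ 0.46758409 -0.04168424  0.12141938]
bar row 130 268.0 [ 0.4673 -0.0015  0.118 ]
bar row 160 268.0 [ 0.4676 -0.0407  0.118 ]
bar row 190 268.0 [ 0.468  -0.0823  0.118 ]
bar rows 116 204 [[ 0.4685  0.0161  0.118 ]
 [ 0.4695 -0.1025  0.118 ]]
z 0.1223917189010412
front x at y=-.044 0.5126 yaw deg 0.58
back x at y=-.044 0.683 yaw deg 0.69
+y edge [0.0964 0.0964 0.0964 0.0953 0.0965 0.0965 0.0965 0.0966 0.0966 0.0967
 0.0967 0.0968] slope deg 0.24678362988532343
orange [358.37179487   9.73076923] [353   0] [366  20] [0.58632244 0.1484672  0.06902448] [0.59611026 0.16124221 0.07239584] [[0.58664445 0.1487494  0.068     ]]
tape top ((507.9518127441406, -356.46722412109375), (61.488365173339844, 35.467308044433594), 14.696181297302246)
```

jog_arm --increments '[{"slide": [1, 18, 20], "roll": -0.012, "gripper": 0.36}, {"slide": [1, 18, 55], "roll": -0.012, "gripper": 0.36}, {"slide": [1, 18, 90], "roll": -0.012, "gripper": 0.36}, {"slide": [1, 18, 125], "roll": -0.012, "gripper": 0.36}, {"slide": [1, 18, 160], "roll": -0.012, "gripper": 0.36}, {"slide": [1, 18, 195], "roll": -0.012, "gripper": 0.36}, {"slide": [1, 18, 225], "roll": -0.012, "gripper": 0.36}, {"slide": [1, 18, 247], "roll": -0.012, "gripper": 0.36}, {"slide": [1, 18, 260], "roll": -0.012, "gripper": 0.36}, {"slide": [1, 18, 262], "roll": -0.012, "gripper": 0.36}]'

```text
clock: 2.7
position: [0.4655, -0.0476, 0.0951]
ee_rot: [-2.219, -2.219, 0.007]
force: [0.2, 0.5, -0.1]
width: 0.362
```

jog_arm --increments '[{"slide": [0, 0, 0], "roll": 0, "gripper": 0}, {"slide": [0, 0, 0], "roll": 0, "gripper": 0}, {"slide": [0, 0, 0], "roll": 0, "gripper": 0}, {"slide": [0, 0, 0], "roll": 0, "gripper": 0}, {"slide": [0, 0, 0], "roll": 0, "gripper": 0}, {"slide": [0, 0, 0], "roll": 0, "gripper": 0}, {"slide": [0, 0, 0], "roll": 0, "gripper": 0}, {"slide": [0, 0, 0], "roll": 0, "gripper": 0}, {"slide": [0, 0, 0], "roll": 0, "gripper": 0}, {"slide": [0, 0, 0], "roll": 0, "gripper": 0}]' --newtons 25

```text
clock: 3.53
position: [0.4685, -0.0454, 0.0987]
ee_rot: [2.216, 2.224, 0.001]
force: [-1.4, -1.1, 7.9]
width: 0.102
```

```bash
python3 - <<'E'
from h import *
to([.468,-.043,.097],0.5)
import numpy as np
print(arm.observe()['force'],arm.observe()['width']*92)
# arc relative to grasp (tool y=+x, z down)
for th in np.arange(0,1.46,.05): print(round(th,2),round(215*(1-np.cos(th)),1),round(-215*np.sin(th),1))
E
```

```text
at [ 0.4685 -0.0454  0.0987] yaw 0.21 slide [ 2.4 -0.5  1.7] roll -0.0051
[-1.39076032 -1.14638499  7.91890709] 9.375503269402238
0.0 0.0 -0.0
0.05 0.3 -10.7
0.1 1.1 -21.5
0.15 2.4 -32.1
0.2 4.3 -42.7
0.25 6.7 -53.2
0.3 9.6 -63.5
0.35 13.0 -73.7
0.4 17.0 -83.7
0.45 21.4 -93.5
0.5 26.3 -103.1
0.55 31.7 -112.4
0.6 37.6 -121.4
0.65 43.8 -130.1
0.7 50.6 -138.5
0.75 57.7 -146.6
0.8 65.2 -154.2
0.85 73.1 -161.5
0.9 81.4 -168.4
0.95 89.9 -174.9
1.0 98.8 -180.9
1.05 108.0 -186.5
1.1 117.5 -191.6
1.15 127.2 -196.2
1.2 137.1 -200.4
1.25 147.2 -204.0
1.3 157.5 -207.2
1.35 167.9 -209.8
1.4 178.5 -211.9
1.45 189.1 -213.4
```

jog_arm --increments '[{"slide": [0, 0, -5], "roll": 0, "gripper": 0}, {"slide": [0, 0.5, -13], "roll": 0, "gripper": 0}, {"slide": [0, 1.5, -24], "roll": 0, "gripper": 0}, {"slide": [0, 3, -35], "roll": 0, "gripper": 0}, {"slide": [0, 5, -46], "roll": 0, "gripper": 0}, {"slide": [0, 8, -58], "roll": 0, "gripper": 0}, {"slide": [0, 11.5, -70], "roll": 0, "gripper": 0}, {"slide": [0, 16, -81], "roll": 0, "gripper": 0}, {"slide": [0, 20, -91], "roll": 0, "gripper": 0}, {"slide": [0, 24, -99], "roll": 0, "gripper": 0}]'

```text
clock: 4.37
position: [0.4916, -0.0452, 0.1977]
ee_rot: [2.217, 2.226, -0.001]
force: [1.3, -1.4, -5.5]
width: 0.099
```

```bash
python3 - <<'E'
from h import *
to([.4685,-.0454,.0987],0.5)
print(arm.observe()['force'],arm.observe()['width']*92)
E
```

```text
at [ 0.4916 -0.0452  0.1977] yaw 0.22 slide [ -0.1 -23.1  99. ] roll -0.005
[ 1.33267995 -1.44994159 -5.5336523 ] 9.144223805767213
```

jog_arm --increments '[{"slide": [0, 6.5, -11.5], "roll": 0, "gripper": 0}, {"slide": [0, 13.5, -22.5], "roll": 0, "gripper": 0}, {"slide": [0, 21, -33], "roll": 0, "gripper": 0}, {"slide": [0, 29.5, -43], "roll": 0, "gripper": 0}, {"slide": [0, 38, -52], "roll": 0, "gripper": 0}, {"slide": [0, 47.5, -61], "roll": 0, "gripper": 0}, {"slide": [0, 57.5, -69.5], "roll": 0, "gripper": 0}, {"slide": [0, 67.5, -77], "roll": 0, "gripper": 0}, {"slide": [0, 78.5, -84], "roll": 0, "gripper": 0}, {"slide": [0, 87, -89], "roll": 0, "gripper": 0}]'

```text
clock: 5.2
position: [0.5769, -0.0444, 0.2881]
ee_rot: [-2.216, -2.225, 0.005]
force: [-12.5, -1.5, 16.4]
width: 0.101
```

```bash
python3 - <<'E'
from h import *
to([.4685,-.0454,.0987],0.5)
print(arm.observe()['force'],arm.observe()['width']*92)
im=grab('side','s1');cv2.imwrite('pics/s1c.png',cv2.resize(im['frame'][90:240,180:330],None,fx=4,fy=4))
grab('wrist','w2')
E
```

```text
at [ 0.5769 -0.0444  0.2881] yaw 0.24 slide [  -0.3 -107.8  189.7] roll -0.0046
[-12.51992389  -1.50801083  16.39454678] 9.309567226042297
```

View pics/s1c.png

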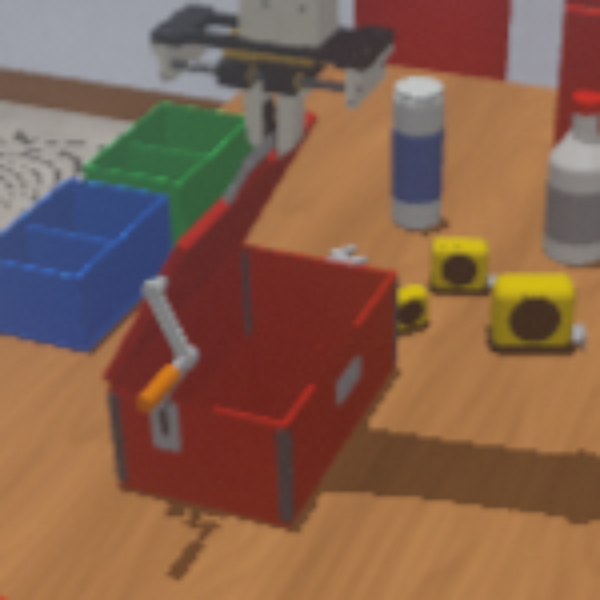

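View pics/w2.png

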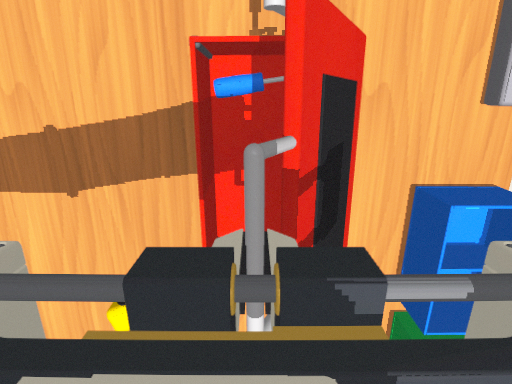

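```bash
python3 - <<'E'
from h import *
from scipy.optimize import brentq
CX,CY,yaw=.598,-.0435,np.radians(.5)
def org(im,roi):
    h=cv2.cvtColor(im['frame'],cv2.COLOR_BGR2HSV); o=(h[...,0]>7)&(h[...,0]<20)&(h[...,1]>190)&(h[...,2]>120)
    m=np.zeros_like(o); m[roi[0]:roi[1],roi[2]:roi[3]]=1; o&=m; 
    n,l,s,c=cv2.connectedComponentsWithStats(o.astype(np.uint8)); k=1+np.argmax(s[1:,4]); print('orange px',c[k],s[k]); return c[k]
def ony(im,uv,cy):
    o,d=ray(im,[uv]); n=np.array([-np.sin(yaw),np.cos(yaw),0]); 
    s=(cy-n@(o-[CX,CY,0]))/(d[0]@n); X=o+s*d[0]; q=X-[CX,CY,0]; return np.array([q@[np.cos(yaw),np.sin(yaw),0],X[2]])*1000
def knee(th,d):
    F=np.array([30,116+d]);A=np.array([85-130*np.cos(th),116+130*np.sin(th)]);v=A-F;L=np.linalg.norm(v);h=np.sqrt(63.7**2-L*L/4) if L<127.4 else 0
    n=np.array([v[1],-v[0]])/L; M=(A+F)/2; a,b=M+h*n,M-h*n
    return (a if a[0]<b[0] else b) if th>.35 else (a if a[1]<b[1] else b)
for d in (-7,-3,0,3,7):
    t=brentq(lambda t:np.hypot(85-130*np.cos(t)-30,130*np.sin(t)-d)-127.4,1,1.6)
    print(d,'taut',round(t,3),'knee0',knee(0,d).round(1),'knee1.05',knee(1.05,d).round(1))
A=load('side0');B=load('s1');S=load('scene0')
print(ony(A,org(A,(180,225,200,260)),205)); print(ony(B,org(B,(170,200,200,240)),205)); print(ony(S,org(S,(185,215,278,306)),205))
im=grab('scene','sc1'); print(ony(load('sc1'),org(load('sc1'),(150,230,260,330)),205))
st=arm.observe(); print(st['position'],st['force'])
E
```

```text
-7 taut 1.182 knee0 [-12.3  61.3] knee1.05 [  4.1 167.2]
-3 taut 1.255 knee0 [-9.6 63.1] knee1.05 [ -0.9 168.7]
0 taut 1.309 knee0 [-7.5 64.5] knee1.05 [ -4.  169.9]
3 taut 1.364 knee0 [-5.4 66.1] knee1.05 [ -6.7 171.1]
7 taut 1.435 knee0 [-2.7 68.3] knee1.05 [ -9.9 172.7]
orange px [222.45       212.56666667] [218 207  10  12  60]
[-118769.79303943  183924.63816445]
orange px [218.71698113 186.39622642] [215 181   9  12  53]
[-119905.80786258  158425.9986244 ]
orange px [294.84615385 196.17307692] [289 193  13   7  52]
[-332236.85529271 -524256.00232478]
orange px [298.08474576 178.27118644] [292 175  13   8  59]
[-330048.40155716 -469794.07356697]
[ 0.57771437 -0.04443242  0.28834947] [-12.58986587  -2.31931069  18.18285541]
```

Units slip (205 should be metres); fixing it.

```bash
cat >> h.py <<'E'
CX,CY,YAW=.598,-.0435,np.radians(.5)
def ony(im,uv,cy=205):
    o,d=ray(im,[uv]); n=np.array([-np.sin(YAW),np.cos(YAW),0]); c=np.array([CX,CY,0])
    s=(cy/1000-n@(o-c))/(d[0]@n); X=o+s*d[0]; q=X-c; return np.array([q@[np.cos(YAW),np.sin(YAW),0],X[2]])*1000
E
python3 - <<'E'
from h import *
print(ony(load('side0'),[222.45,212.57]),ony(load('s1'),[218.72,186.4]))
print(ony(load('scene0'),[294.85,196.17]),ony(load('sc1'),[298.08,178.27]))
E
```

```text
[-6.63471289 64.18284692] [ -1.9630721  169.28964359]
[-3.33394269 73.40772393] [  0.85200379 178.82434271]
```

jog_arm --increments '[{"slide": [0, 1, -2], "roll": 0, "gripper": 0}, {"slide": [0, 5, -4.5], "roll": 0, "gripper": 0}, {"slide": [0, 9, -6.5], "roll": 0, "gripper": 0}, {"slide": [0, 13, -8.5], "roll": 0, "gripper": 0}, {"slide": [0, 17, -10.5], "roll": 0, "gripper": 0}, {"slide": [0, 20.5, -12], "roll": 0, "gripper": 0}, {"slide": [0, 24, -13.5], "roll": 0, "gripper": 0}, {"slide": [0, 27, -14.5], "roll": 0, "gripper": 0}, {"slide": [0, 28, -15], "roll": 0, "gripper": 0}, {"slide": [0, 28, -15], "roll": 0, "gripper": 0}]'

```text
clock: 6.18
position: [0.6067, -0.0442, 0.3016]
ee_rot: [-2.217, -2.226, -0.0]
force: [-3.8, -1.3, 6.8]
width: 0.1
```

```bash
python3 - <<'E'
from h import *
st=arm.observe(); print(st['position'],st['force'])
im=grab('side','s2'); h=cv2.cvtColor(im['frame'],cv2.COLOR_BGR2HSV); o=(h[...,0]>7)&(h[...,0]<20)&(h[...,1]>190)&(h[...,2]>120); o[:150]=0;o[205:]=0;o[:,:195]=0;o[:,250:]=0
n,l,s,c=cv2.connectedComponentsWithStats(o.astype(np.uint8)); k=1+np.argmax(s[1:,4]); print(c[k],s[k],ony(load('s2'),c[k]))
E
```

```text
[ 0.60666981 -0.04418217  0.30160211] [-3.79248551 -1.28253018  6.84397605]
[213.35294118 183.01960784] [209 178  10  11  51] [ 16.59648814 177.95269944]
```

jog_arm --increments '[{"slide": [0, 1.5, -0.5], "roll": 0, "gripper": 0}, {"slide": [0, 3, -1], "roll": 0, "gripper": 0}, {"slide": [0, 4.5, -1.5], "roll": 0, "gripper": 0}, {"slide": [0, 6, -2], "roll": 0, "gripper": 0}, {"slide": [0, 7.5, -2.5], "roll": 0, "gripper": 0}, {"slide": [0, 9, -3], "roll": 0, "gripper": 0}, {"slide": [0, 10.5, -3.5], "roll": 0, "gripper": 0}, {"slide": [0, 12, -4], "roll": 0, "gripper": 0}, {"slide": [0, 13, -4.5], "roll": 0, "gripper": 0}, {"slide": [0, 13, -4.5], "roll": 0, "gripper": 0}]'

```text
clock: 7.07
position: [0.6198, -0.0441, 0.3058]
ee_rot: [-2.216, -2.226, -0.001]
force: [-2.6, 0.5, 4.7]
width: 0.099
```

```bash
cat >> h.py <<'E'
def chk(tag):
    st=arm.observe(); p=st['position']; th=np.arccos(1-(p[0]-.4685)/.215); f=st['force']
    print(p.round(4),'force',f.round(1),'th',th.round(3),'tang',round(f[0]*np.sin(th)+f[2]*np.cos(th),1))
    im=grab('side',tag); h=cv2.cvtColor(im['frame'],cv2.COLOR_BGR2HSV); o=(h[...,0]>7)&(h[...,0]<20)&(h[...,1]>190)&(h[...,2]>120); o[:150]=0;o[205:]=0;o[:,:180]=0;o[:,250:]=0
    n,l,s,c=cv2.connectedComponentsWithStats(o.astype(np.uint8)); k=1+np.argmax(s[1:,4]); print('knob',c[k].round(1),ony(load(tag),c[k]).round(1))
E
python3 -c "
from h import *
chk('s3')"
```

```text
[ 0.6198 -0.0441  0.3058] force [-2.6  0.5  4.7] th 1.27 tang -1.1
knob [210.7 181.7] [ 26.1 180.7]
```

jog_arm --increments '[{"slide": [0, 0.5, 0], "roll": 0, "gripper": 0}, {"slide": [0, 1, -0.3], "roll": 0, "gripper": 0}, {"slide": [0, 1.5, -0.5], "roll": 0, "gripper": 0}, {"slide": [0, 2, -0.6], "roll": 0, "gripper": 0}, {"slide": [0, 2.5, -0.7], "roll": 0, "gripper": 0}, {"slide": [0, 3, -0.8], "roll": 0, "gripper": 0}, {"slide": [0, 3.5, -1], "roll": 0, "gripper": 0}, {"slide": [0, 4, -1.2], "roll": 0, "gripper": 0}, {"slide": [0, 4, -1.2], "roll": 0, "gripper": 0}, {"slide": [0, 4, -1.2], "roll": 0, "gripper": 0}]'

```text
clock: 7.95
position: [0.6238, -0.044, 0.3069]
ee_rot: [-2.217, -2.226, -0.001]
force: [-2.8, 0.4, 5.0]
width: 0.099
```

```bash
python3 -c "
from h import *
chk('s4')"
```

```text
[ 0.6238 -0.044   0.3069] force [-2.8  0.4  5. ] th 1.289 tang -1.3
knob [209.3 181.5] [ 31.2 180.3]
```

jog_arm --increments '[{"slide": [0, 0.5, 0], "roll": 0, "gripper": 0}, {"slide": [0, 1, -0.2], "roll": 0, "gripper": 0}, {"slide": [0, 1.5, -0.4], "roll": 0, "gripper": 0}, {"slide": [0, 2, -0.5], "roll": 0, "gripper": 0}, {"slide": [0, 2.5, -0.6], "roll": 0, "gripper": 0}, {"slide": [0, 3, -0.8], "roll": 0, "gripper": 0}, {"slide": [0, 3, -0.8], "roll": 0, "gripper": 0}, {"slide": [0, 3, -0.8], "roll": 0, "gripper": 0}, {"slide": [0, 3, -0.8], "roll": 0, "gripper": 0}, {"slide": [0, 3, -0.8], "roll": 0, "gripper": 0}]'

```text
clock: 8.83
position: [0.6269, -0.044, 0.3078]
ee_rot: [2.217, 2.226, 0.001]
force: [-2.3, 0.2, 4.9]
width: 0.099
```

```bash
python3 -c "
from h import *
chk('s5')"
```

```text
[ 0.6269 -0.044   0.3078] force [-2.3  0.2  4.9] th 1.304 tang -1.0
knob [208.6 181. ] [ 33.6 181.9]
```

jog_arm --increments '[{"slide": [0, 0.5, 0], "roll": 0, "gripper": 0}, {"slide": [0, 1, -0.2], "roll": 0, "gripper": 0}, {"slide": [0, 1.5, -0.4], "roll": 0, "gripper": 0}, {"slide": [0, 2, -0.5], "roll": 0, "gripper": 0}, {"slide": [0, 2.5, -0.6], "roll": 0, "gripper": 0}, {"slide": [0, 2.5, -0.6], "roll": 0, "gripper": 0}, {"slide": [0, 2.5, -0.6], "roll": 0, "gripper": 0}, {"slide": [0, 2.5, -0.6], "roll": 0, "gripper": 0}, {"slide": [0, 2.5, -0.6], "roll": 0, "gripper": 0}, {"slide": [0, 2.5, -0.6], "roll": 0, "gripper": 0}]'

```text
clock: 9.72
position: [0.6289, -0.044, 0.3083]
ee_rot: [-2.216, -2.226, 0.0]
force: [-3.9, 1.0, 6.3]
width: 0.096
```

```bash
python3 -c "
from h import *
chk('s6')"
```

```text
[ 0.6289 -0.044   0.3083] force [-3.9  1.   6.3] th 1.314 tang -2.2
knob [206.  180.8] [ 43.2 180.5]
```

jog_arm --increments '[{"slide": [0, 0.5, -0.1], "roll": 0, "gripper": 0}, {"slide": [0, 0.8, -0.2], "roll": 0, "gripper": 0}, {"slide": [0, 0.8, -0.2], "roll": 0, "gripper": 0}, {"slide": [0, 0.8, -0.2], "roll": 0, "gripper": 0}, {"slide": [0, 0.8, -0.2], "roll": 0, "gripper": 0}, {"slide": [0, 0.8, -0.2], "roll": 0, "gripper": 0}, {"slide": [0, 0.8, -0.2], "roll": 0, "gripper": 0}, {"slide": [0, 0.8, -0.2], "roll": 0, "gripper": 0}, {"slide": [0, 0.8, -0.2], "roll": 0, "gripper": 0}, {"slide": [0, 0.8, -0.2], "roll": 0, "gripper": 0}]'

```text
clock: 10.6
position: [0.6296, -0.044, 0.3084]
ee_rot: [-2.216, -2.226, 0.0]
force: [-4.2, -0.1, 6.1]
width: 0.099
```

```bash
python3 -c "
from h import *
chk('s7')"
```

```text
[ 0.6296 -0.044   0.3084] force [-4.2 -0.1  6.1] th 1.317 tang -2.5
knob [206.1 180.6] [ 42.8 181.1]
```

jog_arm --increments '[{"slide": [0, -0.5, 0.1], "roll": 0, "gripper": 0}, {"slide": [0, -1, 0.2], "roll": 0, "gripper": 0}, {"slide": [0, -1.5, 0.4], "roll": 0, "gripper": 0}, {"slide": [0, -2, 0.5], "roll": 0, "gripper": 0}, {"slide": [0, -2.5, 0.6], "roll": 0, "gripper": 0}, {"slide": [0, -3, 0.8], "roll": 0, "gripper": 0}, {"slide": [0, -3, 0.8], "roll": 0, "gripper": 0}, {"slide": [0, -3, 0.8], "roll": 0, "gripper": 0}, {"slide": [0, -3, 0.8], "roll": 0, "gripper": 0}, {"slide": [0, -3, 0.8], "roll": 0, "gripper": 0}]'

```text
clock: 11.48
position: [0.6268, -0.044, 0.3077]
ee_rot: [-2.216, -2.226, -0.0]
force: [-3.6, 0.1, 5.9]
width: 0.1
```

```bash
python3 -c "
from h import *
chk('s8')"
```

```text
[ 0.6268 -0.044   0.3077] force [-3.6  0.1  5.9] th 1.304 tang -1.9
knob [205.1 180.9] [ 46.7 179.3]
```

The knob moved further back (46.7) while the lid retreated, so it is over the line. I'll ease back onto the lock and release.

jog_arm --increments '[{"slide": [0, -1, 0.3], "roll": 0, "gripper": 0}, {"slide": [0, -2, 0.6], "roll": 0, "gripper": 0}, {"slide": [0, -3, 0.9], "roll": 0, "gripper": 0}, {"slide": [0, -4, 1.2], "roll": 0, "gripper": 0}, {"slide": [0, -4, 1.2], "roll": 0, "gripper": 0}, {"slide": [0, -4, 1.2], "roll": 0, "gripper": 0}, {"slide": [0, -4, 1.2], "roll": 0, "gripper": 0}, {"slide": [0, -4, 1.2], "roll": 0, "gripper": 0}, {"slide": [0, -4, 1.2], "roll": 0, "gripper": 0}, {"slide": [0, -4, 1.2], "roll": 0, "gripper": 0}]'

```text
clock: 12.37
position: [0.6235, -0.044, 0.3067]
ee_rot: [2.216, 2.226, 0.002]
force: [-1.3, 0.4, 6.0]
width: 0.099
```

```bash
python3 -c "
from h import *
chk('s9')"
```

```text
[ 0.6235 -0.044   0.3067] force [-1.3  0.4  6. ] th 1.288 tang 0.4
knob [204.9 180.9] [ 47.3 178.8]
```

jog_arm --increments '[{"slide": [0, 1, 0], "roll": 0, "gripper": 0.4}, {"slide": [0, 1, 0], "roll": 0, "gripper": 0.4}, {"slide": [0, 1, 0], "roll": 0, "gripper": 0.4}, {"slide": [0, 1, 0], "roll": 0, "gripper": 0.4}, {"slide": [0, 1, -5], "roll": 0, "gripper": 0.4}, {"slide": [0, 1, -15], "roll": 0, "gripper": 0.4}, {"slide": [0, 1, -28], "roll": 0, "gripper": 0.4}, {"slide": [0, 1, -42], "roll": 0, "gripper": 0.4}, {"slide": [0, 1, -55], "roll": 0, "gripper": 0.4}, {"slide": [0, 1, -60], "roll": 0, "gripper": 0.4}]'

```text
clock: 13.25
position: [0.6247, -0.0442, 0.369]
ee_rot: [2.215, 2.224, 0.004]
force: [-0.5, 0.4, -0.3]
width: 0.399
```

```bash
python3 -c "
from h import *
chk('s10'); to([.47,-.28,.30],-75)
im=load('s10');cv2.imwrite('pics/s10c.png',cv2.resize(im['frame'][90:240,180:330],None,fx=4,fy=4))"
```

```text
[ 0.6247 -0.0442  0.369 ] force [-0.5  0.4 -0.3] th 1.294 tang -0.5
knob [204.9 181.1] [ 47.6 178.3]
at [ 0.6248 -0.0442  0.369 ] yaw 0.22 slide [-235.2 -156.    68.4] roll 1.3129
```

View pics/s10c.png

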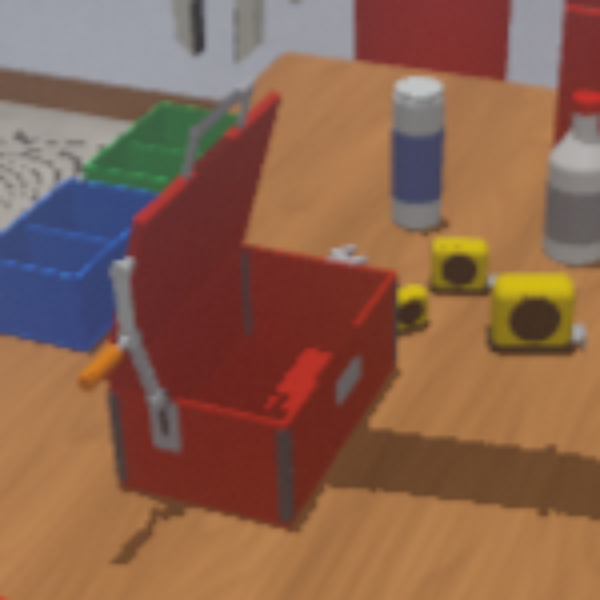

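```bash
python3 - <<'E'
from h import *
im=load('scene0');C=cloud(im);h=cv2.cvtColor(im['frame'],cv2.COLOR_BGR2HSV)
P=C.reshape(-1,3); 
m=(P[:,0]>.3)&(P[:,0]<.75)&(P[:,1]>-.62)&(P[:,1]<-.15)&(P[:,2]>.02)&(P[:,2]<.25)
g=np.zeros((94,90))
for p in P[m]:
    i,j=int((p[1]+.62)/.01),int((p[0]-.3)/.01); 
    if 0<=i<94 and 0<=j<45: g[i,j]=max(g[i,j],p[2]*1000)
for i in range(0,47): print('%.2f'%(-.62+.01*i),' '.join('%3d'%v if v else '  .' for v in g[i,:45]))
E
```

```text
-0.62  59  62  59   . 207 208   .   .   .   .   .   .   .   .   .   .   .   .   .   .   .   .   .   .   .   .   .   .   .   .   .   .   .   .   .   .   .   .   .   .   .   .   .   .   .
-0.61 209 206 207 212 210 210 209   .   .   .   .   .   .   .   .   .   .   .   .   .   .   .   .   .   .   .   .   .   .   .   .   .   .   .   .   .   .   .   .   .   .   .   .   .   .
-0.60 202 203 202 209 206 207 211   .   .   .   .   .   .   .   .   .   .   .   .   .   .   .   .   .   .   .   .   .   .   .   .   .   .   .   .   .   .   .   .   .   .   .   .   .   .
-0.59   .   .   .   .   .   .   .   .   .   .   .   .   .   .   .   .   .   .   .   .   .   .   .   .   .   .   .   .   .   .   .   .   .   .   .   .   .   .   .   .   .   .   .   .   .
-0.58   .   .   .   .   .   .   .   .   .   .   .   .   .   .   .   .   .   .   .   .   .   .   .   .   .   .   .   .   .   .   .   .   .   .   .   .   .   .   .   .   .   .   .   .   .
-0.57   .   .   .   .   .   .   .   .   .   .   .   .   .   .   .   .   .   .   .   .   .   .   .   .   .   .   .   .   .   .   .   .   .   .   .   .   .   .   .   .   . 
[... 6941 characters left out ...]
 .   .   .   .   .   .   .   .   .   .   .   . 122 122 124 124 123 122 122 125 120 123 120 122 121 122 123 124 123 121   .   .   .   .   .   .
-0.18   .   .   .   .   .   .   .   .   .   .   .   .   .   .   .   .   .   .   .   .   . 123 125 124 123 125 124 123 122 125 125 123 124 125 124 124 124 124 125   .   .   .   .   .   .
-0.17   .   .   .   .   .   .   .   .   .   .   .   .   .   .   .   .   .   .   .   .   . 123 125 125 123 122 124 124 125 123 125 124 124 123 125 126 124 125 125   .   .   .   .   .   .
-0.16   .   .   .   .   .   .   .   .   .   .   .   .   .   .   .   .   .   .   .   .   . 123 123 125 123 123 125 124 125 123 124 125 124 126 124 124 124 123 123   .   .   .   .   .   .
```

jog_arm --increments '[{"slide": [-12, -10, 0], "roll": 0.12, "gripper": 0.4}, {"slide": [-35, -28, 0], "roll": 0.24, "gripper": 0.4}, {"slide": [-65, -48, 0], "roll": 0.36, "gripper": 0.5}, {"slide": [-97, -66, 0], "roll": 0.48, "gripper": 0.62}, {"slide": [-130, -84, 0], "roll": 0.6, "gripper": 0.62}, {"slide": [-163, -102, 0], "roll": 0.72, "gripper": 0.62}, {"slide": [-196, -118, 8], "roll": 0.84, "gripper": 0.62}, {"slide": [-230, -130, 20], "roll": 0.96, "gripper": 0.62}, {"slide": [-264, -142, 35], "roll": 1.08, "gripper": 0.62}, {"slide": [-295, -154, 50], "roll": 1.2, "gripper": 0.62}]'

```text
clock: 14.13
position: [0.47, -0.3421, 0.3156]
ee_rot: [3.088, 0.575, 0.0]
force: [-0.3, -0.7, -0.0]
width: 0.62
```

jog_arm --increments '[{"slide": [8, 20, 8], "roll": 0.08, "gripper": 0.62}, {"slide": [8, 32, 18], "roll": 0.11, "gripper": 0.62}, {"slide": [8, 35, 19], "roll": 0.11, "gripper": 0.62}, {"slide": [8, 35, 19], "roll": 0.11, "gripper": 0.62}, {"slide": [8, 35, 19], "roll": 0.11, "gripper": 0.62}, {"slide": [8, 35, 19], "roll": 0.11, "gripper": 0.62}, {"slide": [8, 35, 19], "roll": 0.11, "gripper": 0.62}, {"slide": [8, 35, 19], "roll": 0.11, "gripper": 0.62}, {"slide": [8, 35, 19], "roll": 0.11, "gripper": 0.62}, {"slide": [8, 35, 19], "roll": 0.11, "gripper": 0.62}]'

```text
clock: 14.97
position: [0.4915, -0.3694, 0.2974]
ee_rot: [3.114, 0.415, 0.001]
force: [-0.8, -0.5, 0.2]
width: 0.619
```

```bash
python3 -c "
from h import *
to([.508,-.357,.3],-75); grab('wrist','w3')"
```

```text
at [ 0.4915 -0.3694  0.2974] yaw -74.8 slide [19.2 -7.7 -2.6] roll 0.0035
```

View pics/w3.png

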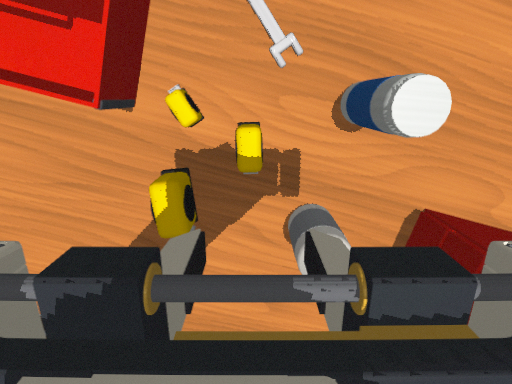

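The wrist view shows the middle tape at (249,147), with the large one at (174,203) and the small one at (184,107).

```bash
python3 - <<'E'
from h import *
im=load('w3');C=cloud(im);h=cv2.cvtColor(im['frame'],cv2.COLOR_BGR2HSV)
for nm,(r0,r1,c0,c1) in {'mid':(115,180,230,268),'big':(165,242,145,200),'small':(82,130,162,208)}.items():
    y=(h[...,0]>20)&(h[...,0]<35)&(h[...,1]>150); m=np.zeros_like(y); m[r0:r1,c0:c1]=1; y&=m
    zt=np.percentile(C[y][:,2],90); top=y&(C[...,2]>zt-.006)
    Q=onz(im,np.argwhere(top)[:,::-1],zt); print(nm,'ztop',zt.round(4),cv2.minAreaRect((Q[:,:2]*1000).astype(np.float32)))
cv2.imwrite('pics/w3c.png',cv2.resize(im['frame'][70:250,130:310],None,fx=3,fy=3,interpolation=cv2.INTER_CUBIC))
E
```

```text
mid ztop 0.0563 ((505.2108459472656, -356.9040222167969), (57.975242614746094, 32.52640151977539), 15.554378509521484)
big ztop 0.0746 ((403.8189392089844, -279.7666015625), (77.30097198486328, 53.764793395996094), 22.804208755493164)
small ztop 0.0432 ((532.138916015625, -258.6155700683594), (46.222190856933594, 25.812896728515625), 47.46214294433594)
```

View pics/w3c.png

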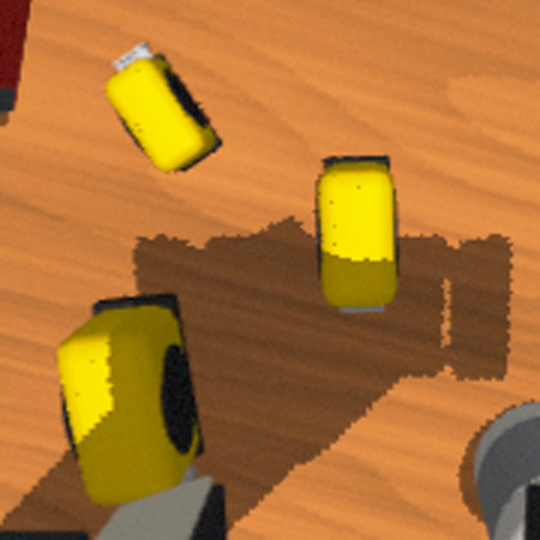

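Confirmed: the middle-sized tape is at 58x33 mm top and 56 mm high, yaw about 15°, with its hook at the −x end. Descending.

jog_arm --increments '[{"slide": [10, -5, 15], "roll": 0, "gripper": 0.62}, {"slide": [18.5, -8, 45], "roll": 0, "gripper": 0.62}, {"slide": [18.5, -8, 82], "roll": 0, "gripper": 0.62}, {"slide": [18.5, -8, 119], "roll": 0, "gripper": 0.62}, {"slide": [18.5, -8, 156], "roll": 0, "gripper": 0.62}, {"slide": [18.5, -8, 193], "roll": 0, "gripper": 0.62}, {"slide": [18.5, -8, 228], "roll": 0, "gripper": 0.62}, {"slide": [18.5, -8, 258], "roll": 0, "gripper": 0.62}, {"slide": [18.5, -8, 275], "roll": 0, "gripper": 0.62}, {"slide": [18.5, -8, 281], "roll": 0, "gripper": 0.62}]'

```text
clock: 15.85
position: [0.5053, -0.356, 0.0127]
ee_rot: [-3.111, -0.414, 0.006]
force: [-1.0, 0.1, 0.2]
width: 0.618
```

jog_arm --increments '[{"slide": [0, 0, 0], "roll": 0, "gripper": 0.62}, {"slide": [0, 0, 0], "roll": 0, "gripper": 0.2}, {"slide": [0, 0, 0], "roll": 0, "gripper": 0.2}, {"slide": [0, 0, 0], "roll": 0, "gripper": 0.2}, {"slide": [0, 0, 0], "roll": 0, "gripper": 0.2}, {"slide": [0, 0, 0], "roll": 0, "gripper": 0.2}, {"slide": [0, 0, 0], "roll": 0, "gripper": 0.2}, {"slide": [0, 0, 0], "roll": 0, "gripper": 0.2}, {"slide": [0, 0, 0], "roll": 0, "gripper": 0.2}, {"slide": [0, 0, 0], "roll": 0, "gripper": 0.2}]'

```text
clock: 16.68
position: [0.5079, -0.3575, 0.0174]
ee_rot: [3.113, 0.414, 0.002]
force: [-1.7, 1.7, 6.7]
width: 0.369
```

```bash
python3 -c "
from h import *
st=arm.observe();print(st['position'],st['force'],st['width']*92); to([.505,-.357,.2],-89.5)"
```

```text
[ 0.50792928 -0.35751383  0.01740289] [-1.65493592  1.72625344  6.7178462 ] 33.94867486835952
at [ 0.5079 -0.3575  0.0174] yaw -74.83 slide [  -2.4   -1.  -182.6] roll 0.256
```

jog_arm --increments '[{"slide": [0, 0, -15], "roll": 0, "gripper": 0.2}, {"slide": [0, 0, -45], "roll": 0, "gripper": 0.2}, {"slide": [0, 0, -80], "roll": 0, "gripper": 0.2}, {"slide": [0, 0, -117], "roll": 0, "gripper": 0.2}, {"slide": [0, 0, -155], "roll": -0.1, "gripper": 0.2}, {"slide": [0, 0, -192], "roll": -0.21, "gripper": 0.2}, {"slide": [0, 0, -225], "roll": -0.33, "gripper": 0.2}, {"slide": [0, 0, -250], "roll": -0.45, "gripper": 0.2}, {"slide": [0, 0, -265], "roll": -0.57, "gripper": 0.2}, {"slide": [0, 0, -270], "roll": -0.69, "gripper": 0.2}]'

```text
clock: 17.52
position: [0.508, -0.3575, 0.2897]
ee_rot: [2.782, 1.449, 0.004]
force: [0.7, -0.4, -2.2]
width: 0.368
```

```bash
python3 -c "
from h import *
st=arm.observe();print(st['position'],st['force'],st['width']*92,st['joints'].round(2)); to([.53,-.22,.285],90)"
```

```text
[ 0.50801186 -0.35752572  0.28972721] [ 0.65811844 -0.35120196 -2.2168353 ] 33.86831619181165 [ 0.74  0.41 -0.31  1.47  0.13  1.28 -0.19]
at [ 0.508  -0.3575  0.2897] yaw -34.97 slide [125.3 -60.8   4.4] roll -2.1811
```

jog_arm --increments '[{"slide": [6, -3, 0], "roll": -0.12, "gripper": 0.2}, {"slide": [15, -7, 0], "roll": -0.24, "gripper": 0.2}, {"slide": [25, -12, 0], "roll": -0.36, "gripper": 0.2}, {"slide": [35, -17, 0], "roll": -0.48, "gripper": 0.2}, {"slide": [45, -22, 0], "roll": -0.6, "gripper": 0.2}, {"slide": [55, -27, 0], "roll": -0.72, "gripper": 0.2}, {"slide": [65, -32, 0], "roll": -0.84, "gripper": 0.2}, {"slide": [75, -36, 0], "roll": -0.96, "gripper": 0.2}, {"slide": [82, -40, 0], "roll": -1.08, "gripper": 0.2}, {"slide": [90, -44, 0], "roll": -1.2, "gripper": 0.2}]'

```text
clock: 18.35
position: [0.5228, -0.2578, 0.286]
ee_rot: [-1.48, -2.771, 0.001]
force: [0.7, 0.4, -2.0]
width: 0.372
```

```bash
python3 -c "
from h import *
st=arm.observe();print(st['force'],st['width']*92,st['joints'].round(2)); to([.545,-.16,.27],90.5);to([.561,-.0755,.25],90.5)"
```

```text
[ 0.68686881  0.44595075 -2.03956116] 34.269744971879206 [ 0.79  0.39 -0.6   1.55  0.23  1.27  0.75]
at [ 0.5228 -0.2578  0.286 ] yaw 33.8 slide [68.9 72.8 16. ] roll -0.9896
at [ 0.5228 -0.2578  0.286 ] yaw 33.8 slide [130.2 133.1  35.9] roll -0.9896
```

jog_arm --increments '[{"slide": [2, 3, 0], "roll": -0.12, "gripper": 0.2}, {"slide": [6, 8, 0], "roll": -0.24, "gripper": 0.2}, {"slide": [12, 15, 2], "roll": -0.36, "gripper": 0.2}, {"slide": [20, 22, 4], "roll": -0.48, "gripper": 0.2}, {"slide": [28, 30, 6], "roll": -0.6, "gripper": 0.2}, {"slide": [36, 39, 8], "roll": -0.72, "gripper": 0.2}, {"slide": [46, 49, 10], "roll": -0.84, "gripper": 0.2}, {"slide": [58, 61, 12], "roll": -0.95, "gripper": 0.2}, {"slide": [72, 76, 15], "roll": -0.99, "gripper": 0.2}, {"slide": [86, 91, 18], "roll": -0.99, "gripper": 0.2}]'

```text
clock: 19.18
position: [0.5514, -0.1361, 0.2678]
ee_rot: [0.008, -3.141, 0.001]
force: [-0.2, -0.8, -2.9]
width: 0.369
```

```bash
python3 -c "
from h import *
st=arm.observe();print(st['force'],st['width']*92,st['joints'].round(2)); to([.561,-.0755,.1],90.5); grab('scene','sc2'); grab('wrist','w4')"
```

```text
[-0.18655253 -0.76429295 -2.92784795] 33.94101666743686 [ 0.74  0.44 -0.84  1.61  0.34  1.25  1.41]
at [ 0.5514 -0.1361  0.2678] yaw 90.29 slide [-10.   60.7 167.8] roll -0.0037
```

View pics/sc2.png

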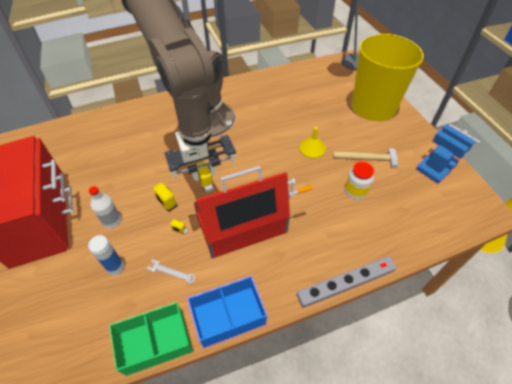

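View pics/w4.png

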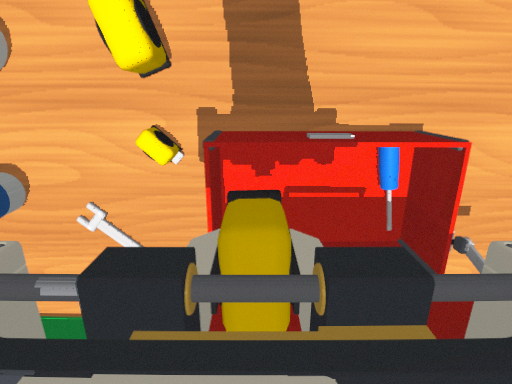

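jog_arm --increments '[{"slide": [-3, 15, 0], "roll": -0.004, "gripper": 0.2}, {"slide": [-6, 38, 5], "roll": -0.004, "gripper": 0.2}, {"slide": [-9, 55, 20], "roll": -0.004, "gripper": 0.2}, {"slide": [-10, 60.5, 45], "roll": -0.004, "gripper": 0.2}, {"slide": [-10, 60.5, 75], "roll": -0.004, "gripper": 0.2}, {"slide": [-10, 60.5, 108], "roll": -0.004, "gripper": 0.2}, {"slide": [-10, 60.5, 140], "roll": -0.004, "gripper": 0.2}, {"slide": [-10, 60.5, 170], "roll": -0.004, "gripper": 0.2}, {"slide": [-10, 60.5, 192], "roll": -0.004, "gripper": 0.2}, {"slide": [-10, 60.5, 202], "roll": -0.004, "gripper": 0.2}]'

```text
clock: 20.12
position: [0.5598, -0.0762, 0.063]
ee_rot: [0.01, -3.137, 0.0]
force: [-0.5, -0.3, -1.6]
width: 0.371
```

```bash
python3 -c "
from h import *
chk('s11'); to([.561,-.0755,.0235],90.5);im=load('s11');cv2.imwrite('pics/s11c.png',cv2.resize(im['frame'][60:240,150:360],None,fx=3.5,fy=3.3))
"
```

```text
[ 0.5598 -0.0762  0.063 ] force [-0.5 -0.3 -1.6] th 0.957 tang -1.3
knob [204.9 181. ] [ 47.6 178.5]
at [ 0.5596 -0.0761  0.0627] yaw 90.37 slide [-1.6  0.6 39.2] roll -0.0022
```

View pics/s11c.png

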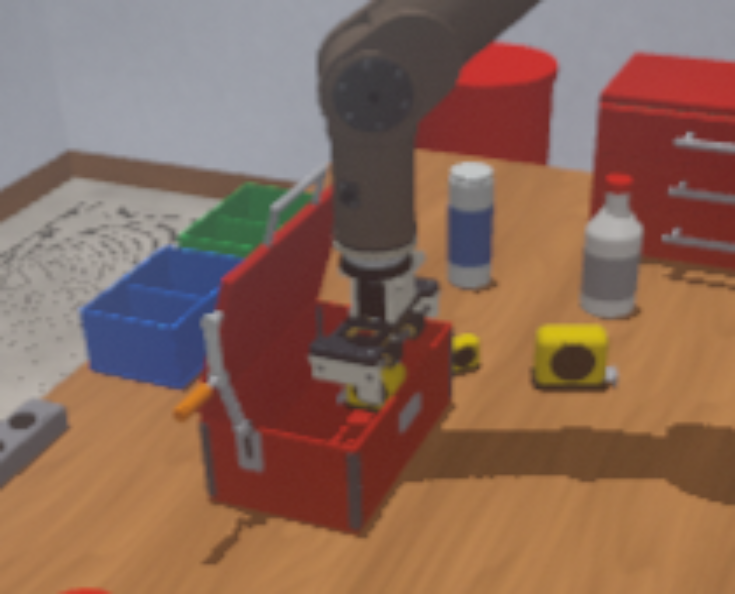

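jog_arm --increments '[{"slide": [0, 0.5, 6], "roll": 0, "gripper": 0.2}, {"slide": [0, 0.5, 12], "roll": 0, "gripper": 0.2}, {"slide": [0, 0.5, 18], "roll": 0, "gripper": 0.2}, {"slide": [0, 0.5, 24], "roll": 0, "gripper": 0.2}, {"slide": [0, 0.5, 29], "roll": 0, "gripper": 0.2}, {"slide": [0, 0.5, 33], "roll": 0, "gripper": 0.2}, {"slide": [0, 0.5, 36], "roll": 0, "gripper": 0.2}, {"slide": [0, 0.5, 38], "roll": 0, "gripper": 0.2}, {"slide": [0, 0.5, 38], "roll": 0, "gripper": 0.2}, {"slide": [0, 0.5, 38], "roll": 0, "gripper": 0.2}]'

```text
clock: 21.0
position: [0.5616, -0.0753, 0.0281]
ee_rot: [-0.011, 3.142, -0.0]
force: [-0.6, -0.2, -3.0]
width: 0.373
```

```bash
python3 -c "
from h import *
chk('s12'); to([.561,-.0755,.0225],90.5)"
```

```text
[ 0.5616 -0.0753  0.0281] force [-0.6 -0.2 -3. ] th 0.968 tang -2.2
knob [204.9 181.1] [ 47.6 178.3]
at [ 0.5618 -0.0752  0.0282] yaw 90.41 slide [ 0.8 -0.3  5.7] roll -0.0015
```

jog_arm --increments '[{"slide": [0, 0, 1], "roll": 0, "gripper": 0.2}, {"slide": [0, 0, 2], "roll": 0, "gripper": 0.2}, {"slide": [0, 0, 3], "roll": 0, "gripper": 0.2}, {"slide": [0, 0, 4], "roll": 0, "gripper": 0.2}, {"slide": [0, 0, 4.7], "roll": 0, "gripper": 0.2}, {"slide": [0, 0, 5.4], "roll": 0, "gripper": 0.2}, {"slide": [0, 0, 6], "roll": 0, "gripper": 0.2}, {"slide": [0, 0, 6], "roll": 0, "gripper": 0.2}, {"slide": [0, 0, 6], "roll": 0, "gripper": 0.2}, {"slide": [0, 0, 6], "roll": 0, "gripper": 0.2}]'

```text
clock: 21.88
position: [0.5616, -0.0753, 0.0224]
ee_rot: [-0.011, 3.141, -0.0]
force: [-3.5, -0.2, 5.6]
width: 0.37
```

```bash
python3 -c "
from h import *
chk('s13')"
```

```text
[ 0.5616 -0.0753  0.0224] force [-3.5 -0.2  5.6] th 0.968 tang 0.3
knob [204.9 180.9] [ 47.5 179.1]
```

Force on the tool went from −3 to +5.6 N, so the tape is resting on the floor. I'll open slightly and withdraw straight up.

jog_arm --increments '[{"slide": [0, 0, 0], "roll": 0, "gripper": 0.5}, {"slide": [0, 0, 0], "roll": 0, "gripper": 0.55}, {"slide": [0, 0, 0], "roll": 0, "gripper": 0.55}, {"slide": [0, 0, -2], "roll": 0, "gripper": 0.55}, {"slide": [0, 0, -10], "roll": 0, "gripper": 0.55}, {"slide": [0, 0, -25], "roll": 0, "gripper": 0.55}, {"slide": [0, 0, -50], "roll": 0, "gripper": 0.55}, {"slide": [0, 0, -80], "roll": 0, "gripper": 0.55}, {"slide": [0, 0, -115], "roll": 0, "gripper": 0.55}, {"slide": [0, 0, -150], "roll": 0, "gripper": 0.55}]'

```text
clock: 22.77
position: [0.5611, -0.075, 0.1739]
ee_rot: [0.012, -3.141, -0.001]
force: [1.1, 0.2, -0.1]
width: 0.545
```

jog_arm --increments '[{"slide": [2, 0, -35], "roll": 0, "gripper": 0.5}, {"slide": [8, 0, -75], "roll": 0, "gripper": 0.5}, {"slide": [16, 0, -110], "roll": 0, "gripper": 0.5}, {"slide": [20, 0, -130], "roll": 0.05, "gripper": 0.5}, {"slide": [20, 0, -140], "roll": 0.15, "gripper": 0.5}, {"slide": [20, 0, -140], "roll": 0.27, "gripper": 0.5}, {"slide": [20, 0, -140], "roll": 0.39, "gripper": 0.5}, {"slide": [20, 0, -140], "roll": 0.51, "gripper": 0.5}, {"slide": [20, 0, -140], "roll": 0.63, "gripper": 0.5}, {"slide": [20, 0, -140], "roll": 0.75, "gripper": 0.5}]'

```text
clock: 23.6
position: [0.5414, -0.0751, 0.3127]
ee_rot: [1.148, 2.924, 0.0]
force: [-0.3, -0.5, -0.3]
width: 0.495
```

```bash
python3 -c "
from h import *
chk('s14'); to([.646,.163,.36],.5); grab('wrist','w5'); grab('scene','sc3')"
```

```text
[ 0.5414 -0.0751  0.3127] force [-0.3 -0.5 -0.3] th 0.848 tang -0.4
knob [204.9 181.1] [ 47.6 178.3]
at [ 0.5414 -0.0749  0.3128] yaw 46.63 slide [ 87.4 244.8 -47.1] roll 0.8051
```

View pics/w5.png

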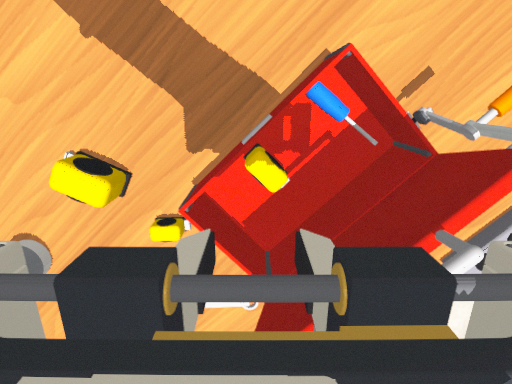

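jog_arm --increments '[{"slide": [0, 0, -20], "roll": 0.1, "gripper": 0.45}, {"slide": [0, 4, -42], "roll": 0.2, "gripper": 0.4}, {"slide": [3, 18, -47], "roll": 0.32, "gripper": 0.4}, {"slide": [10, 42, -47], "roll": 0.44, "gripper": 0.4}, {"slide": [19, 72, -47], "roll": 0.56, "gripper": 0.4}, {"slide": [29, 104, -47], "roll": 0.68, "gripper": 0.4}, {"slide": [39, 136, -47], "roll": 0.79, "gripper": 0.4}, {"slide": [48, 165, -47], "roll": 0.805, "gripper": 0.4}, {"slide": [54, 183, -47], "roll": 0.805, "gripper": 0.4}, {"slide": [56, 188, -47], "roll": 0.805, "gripper": 0.4}]'

```text
clock: 24.58
position: [0.6276, 0.1054, 0.3586]
ee_rot: [-2.184, -2.255, -0.002]
force: [-1.0, 0.7, 0.1]
width: 0.401
```

```bash
python3 - <<'E'
from h import *
arm.get_image('scene')
chk('s15'); to([.645,.1615,.36],.5); grab('wrist','w6')
im=load('w6');C=cloud(im);h=cv2.cvtColor(im['frame'],cv2.COLOR_BGR2HSV)
o=(h[...,0]>7)&(h[...,0]<20)&(h[...,1]>200)&(C[...,2]>.12)
n,l,s,c=cv2.connectedComponentsWithStats(o.astype(np.uint8)); k=1+np.argmax(s[1:,4]); M=l==k
print(c[k],s[k],np.percentile(C[M],[2,50,98],axis=0).round(4),'on z .178',onz(im,[c[k]],.180).round(4))
E
```

```text
[0.6275 0.1045 0.3586] force [-0.9 -0.5 -0.7] th 1.307 tang -1.1
knob [204.4 181.6] [ 49.7 175.8]
at [0.6274 0.1022 0.3587] yaw 1.63 slide [58.7 19.3 -1.2] roll 0.0197
[272.23650794 118.97142857] [265  95  16  48 630] [[0.637  0.1398 0.179 ]
 [0.6435 0.1622 0.1834]
 [0.6517 0.1871 0.1856]] on z .178 [[0.6442 0.163  0.18  ]]
```

View pics/w6.png

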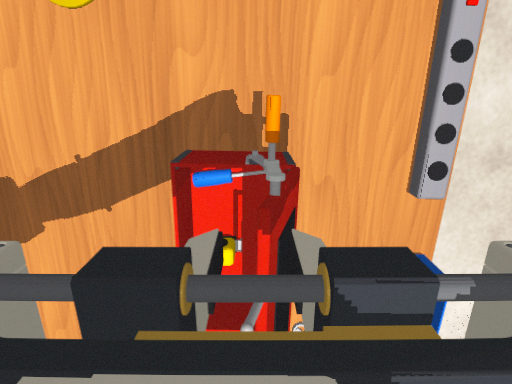

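jog_arm --increments '[{"slide": [15, 5, 0], "roll": 0.016, "gripper": 0.4}, {"slide": [40, 12, 0], "roll": 0.016, "gripper": 0.4}, {"slide": [60, 17, 0], "roll": 0.016, "gripper": 0.4}, {"slide": [67, 17, 10], "roll": 0.016, "gripper": 0.4}, {"slide": [67, 17, 30], "roll": 0.016, "gripper": 0.4}, {"slide": [67, 17, 60], "roll": 0.016, "gripper": 0.4}, {"slide": [67, 17, 85], "roll": 0.016, "gripper": 0.4}, {"slide": [67, 17, 100], "roll": 0.016, "gripper": 0.4}, {"slide": [67, 17, 105], "roll": 0.016, "gripper": 0.4}, {"slide": [67, 17, 105], "roll": 0.016, "gripper": 0.4}]'

```text
clock: 25.57
position: [0.6424, 0.1658, 0.2526]
ee_rot: [-2.215, -2.228, 0.005]
force: [0.7, -0.5, 0.2]
width: 0.402
```

```bash
python3 - <<'E'
from h import *
chk('s16'); to([.6442,.168,.158],.7)
E
```

```text
[0.6424 0.1658 0.2526] force [ 0.7 -0.5  0.2] th 1.378 tang 0.7
knob [249. 179.] [-109.5  221.9]
at [0.643  0.1667 0.2542] yaw 0.34 slide [ 1.4  1.2 96.2] roll -0.0063
```

jog_arm --increments '[{"slide": [1, 1, 15], "roll": 0, "gripper": 0.4}, {"slide": [1, 1, 35], "roll": 0, "gripper": 0.4}, {"slide": [1, 1, 55], "roll": 0, "gripper": 0.4}, {"slide": [1, 1, 75], "roll": 0, "gripper": 0.4}, {"slide": [1, 1, 88], "roll": 0, "gripper": 0.4}, {"slide": [1, 1, 94], "roll": 0, "gripper": 0.4}, {"slide": [1, 1, 95], "roll": 0, "gripper": 0.4}, {"slide": [1, 1, 95], "roll": 0, "gripper": 0.4}, {"slide": [1, 1, 95], "roll": 0, "gripper": 0.4}, {"slide": [1, 1, 95], "roll": 0, "gripper": 0.4}]'

```text
clock: 26.45
position: [0.6447, 0.1697, 0.1604]
ee_rot: [2.213, 2.228, 0.003]
force: [0.1, -0.2, -0.0]
width: 0.405
```

```bash
python3 - <<'E'
from h import *
st=arm.observe();print(st['position'],st['force']); im=grab('wrist','w7'); 
im=grab('side','s17'); cv2.imwrite('pics/s17c.png',cv2.resize(im['frame'][90:240,160:310],None,fx=4,fy=4))
E
```

```text
[0.64465276 0.16965395 0.16038309] [ 0.05219288 -0.24508472 -0.01071952]
```

View pics/w7.png

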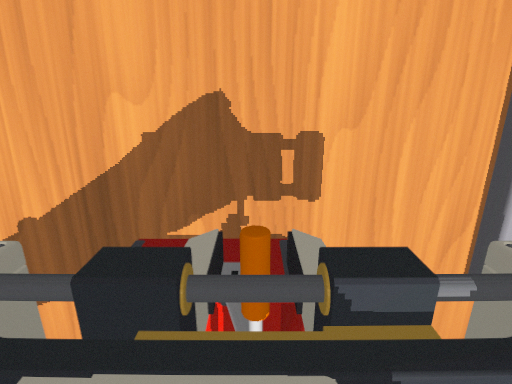

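View pics/s17c.png

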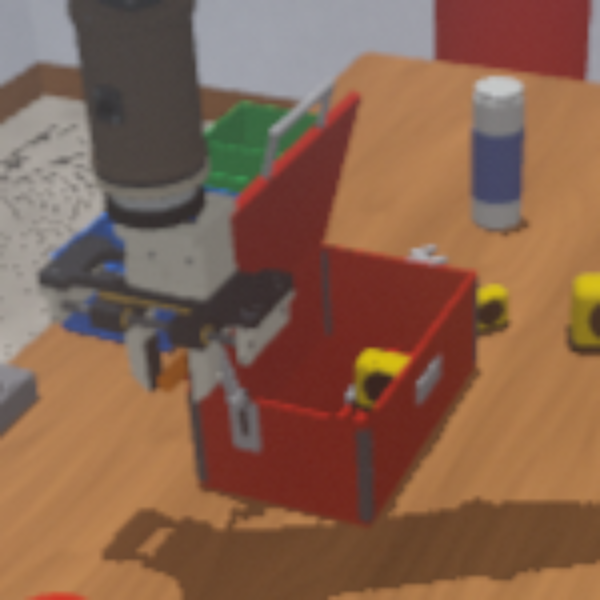

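jog_arm --increments '[{"slide": [0, 0, 0], "roll": 0, "gripper": 0.05}, {"slide": [0, 0, 0], "roll": 0, "gripper": 0.05}, {"slide": [0, 0, 0], "roll": 0, "gripper": 0.05}, {"slide": [0, 0, 0], "roll": 0, "gripper": 0.05}, {"slide": [0, 0, 0], "roll": 0, "gripper": 0.05}, {"slide": [0, 0, 0], "roll": 0, "gripper": 0.05}, {"slide": [0, 0, 0], "roll": 0, "gripper": 0.05}, {"slide": [0, 0, 0], "roll": 0, "gripper": 0.05}, {"slide": [0, 0, 0], "roll": 0, "gripper": 0.05}, {"slide": [0, 0, 0], "roll": 0, "gripper": 0.05}]' --newtons 25

```text
clock: 27.38
position: [0.6442, 0.1693, 0.1591]
ee_rot: [2.214, 2.229, 0.001]
force: [2.8, -0.1, 0.6]
width: 0.167
```

```bash
python3 - <<'E'
from h import *
st=arm.observe();print(st['position'],st['force'],st['width']*92)
a0=np.arctan2(60.8,19)
for a in np.linspace(a0,np.arctan2(-51,-38)+2*np.pi,40): print(round(np.degrees(a),1),'ty %.1f tz %.1f'%(63.7*(np.cos(a)-np.cos(a0)),-63.7*(np.sin(a)-np.sin(a0))))
E
```

```text
[0.6441977  0.16934496 0.15913662] [ 2.79443078 -0.09314692  0.56567806] 15.39063136734338
72.6 ty 0.0 tz -0.0
76.8 ty -4.4 tz -1.2
80.9 ty -8.9 tz -2.1
85.0 ty -13.5 tz -2.7
89.1 ty -18.0 tz -2.9
93.2 ty -22.6 tz -2.8
97.4 ty -27.2 tz -2.4
101.5 ty -31.7 tz -1.6
105.6 ty -36.1 tz -0.6
109.7 ty -40.5 tz 0.8
113.8 ty -44.7 tz 2.5
118.0 ty -48.9 tz 4.5
122.1 ty -52.8 tz 6.8
126.2 ty -56.6 tz 9.4
130.3 ty -60.2 tz 12.2
134.4 ty -63.6 tz 15.3
138.6 ty -66.8 tz 18.6
142.7 ty -69.7 tz 22.2
146.8 ty -72.3 tz 25.9
150.9 ty -74.7 tz 29.8
155.0 ty -76.7 tz 33.9
159.2 ty -78.5 tz 38.1
163.3 ty -80.0 tz 42.5
167.4 ty -81.2 tz 46.9
171.5 ty -82.0 tz 51.4
175.6 ty -82.5 tz 56.0
179.8 ty -82.7 tz 60.5
183.9 ty -82.6 tz 65.1
188.0 ty -82.1 tz 69.7
192.1 ty -81.3 tz 74.2
196.2 ty -80.2 tz 78.6
200.4 ty -78.7 tz 83.0
204.5 ty -77.0 tz 87.2
208.6 ty -74.9 tz 91.3
212.7 ty -72.6 tz 95.2
216.8 ty -70.0 tz 99.0
221.0 ty -67.1 tz 102.6
225.1 ty -64.0 tz 105.9
229.2 ty -60.6 tz 109.0
233.3 ty -57.1 tz 111.9
```

jog_arm --increments '[{"slide": [0, -2, -0.5], "roll": 0, "gripper": 0.05}, {"slide": [0, -4, -1.1], "roll": 0, "gripper": 0.05}, {"slide": [0, -6, -1.5], "roll": 0, "gripper": 0.05}, {"slide": [0, -8, -2], "roll": 0, "gripper": 0.05}, {"slide": [0, -10, -2.3], "roll": 0, "gripper": 0.05}, {"slide": [0, -12, -2.5], "roll": 0, "gripper": 0.05}, {"slide": [0, -14, -2.7], "roll": 0, "gripper": 0.05}, {"slide": [0, -16, -2.8], "roll": 0, "gripper": 0.05}, {"slide": [0, -18, -2.9], "roll": 0, "gripper": 0.05}, {"slide": [0, -20, -2.9], "roll": 0, "gripper": 0.05}]'

```text
clock: 28.22
position: [0.6247, 0.1693, 0.1629]
ee_rot: [2.213, 2.228, 0.003]
force: [4.2, 0.4, 4.0]
width: 0.168
```

```bash
python3 - <<'E'
from h import *
st=arm.observe();print(st['position'],st['force'],st['width']*92)
im=grab('side','s18'); cv2.imwrite('pics/s18c.png',cv2.resize(im['frame'][90:240,160:310],None,fx=4,fy=4))
E
```

```text
[0.6246973  0.16927704 0.16291838] [4.22488246 0.4452471  3.97231483] 15.472823900776028
```

View pics/s18c.png

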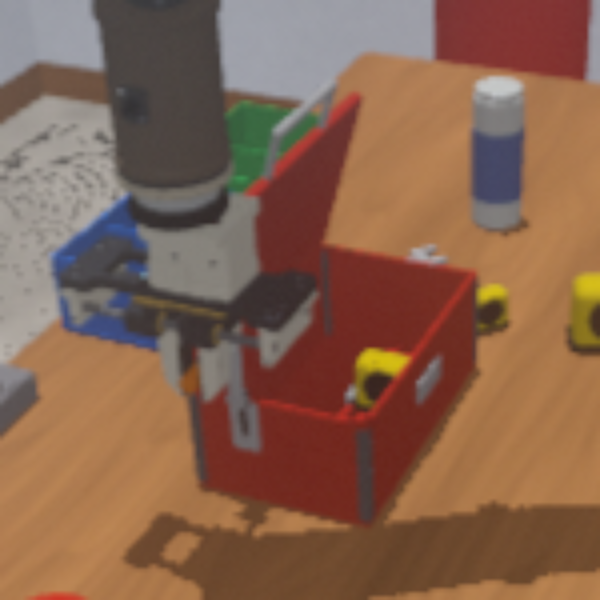

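jog_arm --increments '[{"slide": [0, -2.5, -1], "roll": 0, "gripper": 0.05}, {"slide": [0, -6, -0.9], "roll": 0, "gripper": 0.05}, {"slide": [0, -9.5, -0.3], "roll": 0, "gripper": 0.05}, {"slide": [0, -13, 0.6], "roll": 0, "gripper": 0.05}, {"slide": [0, -16.5, 1.5], "roll": 0, "gripper": 0.05}, {"slide": [0, -20.5, 2.7], "roll": 0, "gripper": 0.05}, {"slide": [0, -24.5, 4.4], "roll": 0, "gripper": 0.05}, {"slide": [0, -28, 6], "roll": 0, "gripper": 0.05}, {"slide": [0, -31, 7.6], "roll": 0, "gripper": 0.05}, {"slide": [0, -33, 8.7], "roll": 0, "gripper": 0.05}]'

```text
clock: 29.1
position: [0.5901, 0.1692, 0.1528]
ee_rot: [-2.213, -2.229, 0.001]
force: [3.1, 2.3, 1.3]
width: 0.166
```

```bash
python3 - <<'E'
from h import *
st=arm.observe();print(st['position'],st['force'],st['width']*92)
im=grab('side','s19'); cv2.imwrite('pics/s19c.png',cv2.resize(im['frame'][90:240,160:310],None,fx=4,fy=4))
E
```

```text
[0.59009769 0.16915377 0.15276981] [3.05627532 2.25157202 1.32930155] 15.22685432762945
```

View pics/s19c.png

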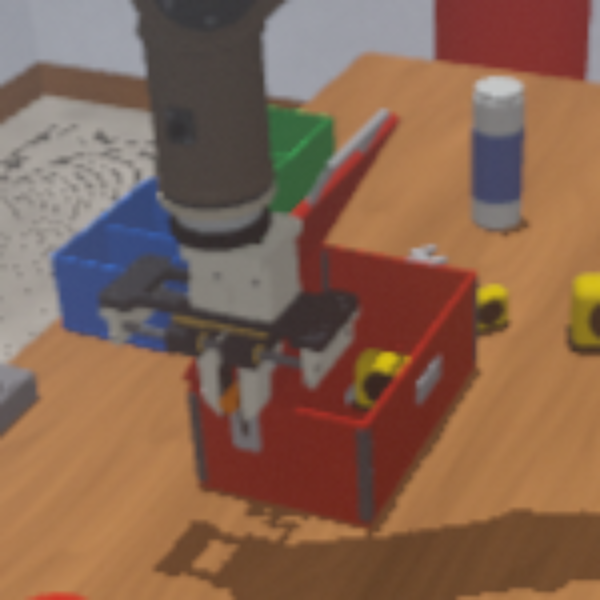

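jog_arm --increments '[{"slide": [0, -3, 2.5], "roll": 0, "gripper": 0.05}, {"slide": [0, -6.5, 5.5], "roll": 0, "gripper": 0.05}, {"slide": [0, -10, 8.5], "roll": 0, "gripper": 0.05}, {"slide": [0, -13, 12], "roll": 0, "gripper": 0.05}, {"slide": [0, -15.5, 15.5], "roll": 0, "gripper": 0.05}, {"slide": [0, -18, 19], "roll": 0, "gripper": 0.05}, {"slide": [0, -20.5, 23], "roll": 0, "gripper": 0.05}, {"slide": [0, -22.5, 27], "roll": 0, "gripper": 0.05}, {"slide": [0, -24, 31], "roll": 0, "gripper": 0.05}, {"slide": [0, -24.5, 33], "roll": 0, "gripper": 0.05}]'

```text
clock: 29.98
position: [0.5657, 0.1688, 0.1194]
ee_rot: [-2.213, -2.229, 0.001]
force: [0.7, 4.0, -0.2]
width: 0.166
```

```bash
python3 - <<'E'
from h import *
st=arm.observe();p=st['position'];print(p,st['force'],st['width']*92)
a=np.degrees(np.arctan2(p[2]+.019-.1157,p[0]-.626));print('ang',a,'r',np.hypot(p[2]+.019-.1157,p[0]-.626))
im=grab('side','s20'); cv2.imwrite('pics/s20c.png',cv2.resize(im['frame'][90:240,160:310],None,fx=4,fy=4))
E
```

```text
[0.56574196 0.1688189  0.11941745] [ 0.6619368   3.97197981 -0.17885257] 15.237402770730368
ang 159.3434163454764 r 0.06439808423395536
```

View pics/s20c.png

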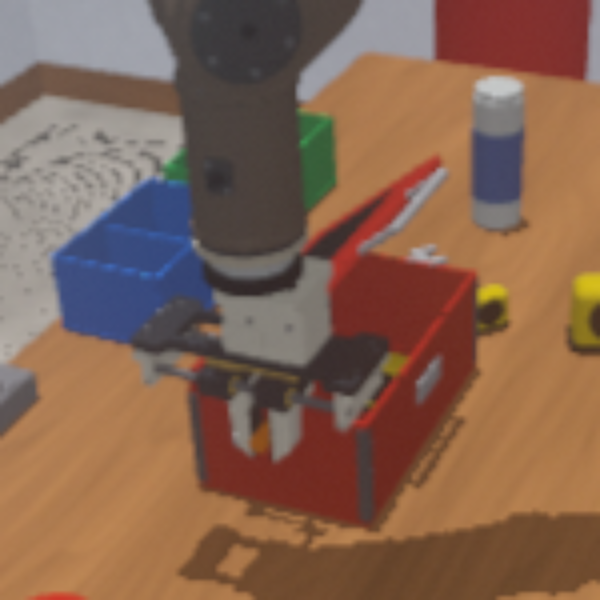

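jog_arm --increments '[{"slide": [0.5, -1.4, 4], "roll": 0, "gripper": 0.05}, {"slide": [1, -2.5, 8.5], "roll": 0, "gripper": 0.05}, {"slide": [1, -3, 13], "roll": 0, "gripper": 0.05}, {"slide": [1, -3.5, 17.5], "roll": 0, "gripper": 0.05}, {"slide": [1, -3.5, 22], "roll": 0, "gripper": 0.05}, {"slide": [1, -3.5, 26], "roll": 0, "gripper": 0.05}, {"slide": [1, -3, 30.5], "roll": 0, "gripper": 0.05}, {"slide": [1, -2.3, 35], "roll": 0, "gripper": 0.05}, {"slide": [1, -1.3, 39], "roll": 0, "gripper": 0.05}, {"slide": [1, -0.6, 41], "roll": 0, "gripper": 0.05}]'

```text
clock: 30.87
position: [0.565, 0.1696, 0.0781]
ee_rot: [-2.213, -2.229, 0.003]
force: [-3.3, 0.8, -1.6]
width: 0.166
```

```bash
python3 - <<'E'
from h import *
st=arm.observe();p=st['position'];print(p,st['force'],st['width']*92)
a=np.degrees(np.arctan2(p[2]+.019-.1157,p[0]-.626));print('ang',a,'r',np.hypot(p[2]+.019-.1157,p[0]-.626))
im=grab('side','s21'); cv2.imwrite('pics/s21c.png',cv2.resize(im['frame'][90:240,160:310],None,fx=4,fy=4))
E
```

```text
[0.56504206 0.16961083 0.07814646] [-3.26742954  0.82425317 -1.63688541] 15.316397280384573
ang -163.07151968337521 r 0.06371894478505424
```

View pics/s21c.png

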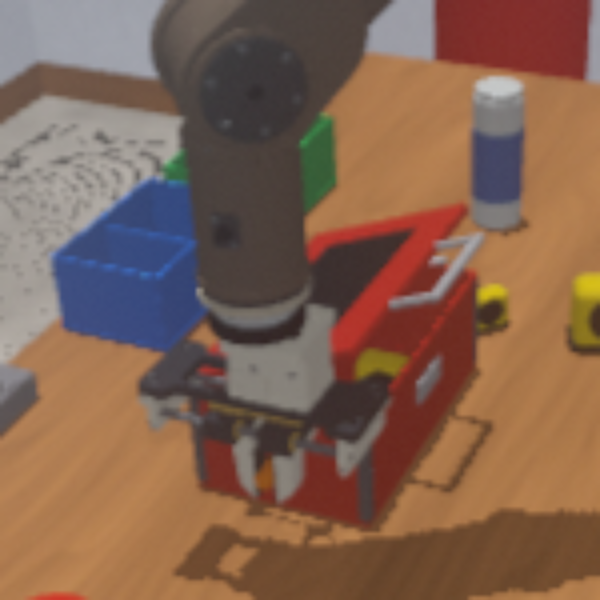

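jog_arm --increments '[{"slide": [0, 1.5, 4], "roll": 0, "gripper": 0.05}, {"slide": [0, 3, 8], "roll": 0, "gripper": 0.05}, {"slide": [0, 5, 12], "roll": 0, "gripper": 0.05}, {"slide": [0, 7.5, 16], "roll": 0, "gripper": 0.05}, {"slide": [0, 10, 19.5], "roll": 0, "gripper": 0.05}, {"slide": [0, 12.5, 22.5], "roll": 0, "gripper": 0.05}, {"slide": [0, 14.5, 25], "roll": 0, "gripper": 0.05}, {"slide": [0, 16.5, 27], "roll": 0, "gripper": 0.05}, {"slide": [0, 18, 28.5], "roll": 0, "gripper": 0.05}, {"slide": [0, 19.5, 29.5], "roll": 0, "gripper": 0.05}]'

```text
clock: 31.75
position: [0.5818, 0.1706, 0.0477]
ee_rot: [-2.209, -2.228, 0.008]
force: [-10.3, 4.7, -9.6]
width: 0.161
```

```bash
python3 - <<'E'
from h import *
st=arm.observe();p=st['position'];print(p,st['force'],st['width']*92)
a=np.degrees(np.arctan2(p[2]+.019-.1157,p[0]-.626));print('ang',a%360,'r',np.hypot(p[2]+.019-.1157,p[0]-.626))
im=grab('side','s22'); cv2.imwrite('pics/s22c.png',cv2.resize(im['frame'][90:240,160:310],None,fx=4,fy=4))
E
```

```text
[0.58180592 0.17055167 0.04767959] [-10.29394868   4.71341693  -9.58982947] 14.834707701287645
ang 227.96393512715375 r 0.06600088424778947
```

View pics/s22c.png

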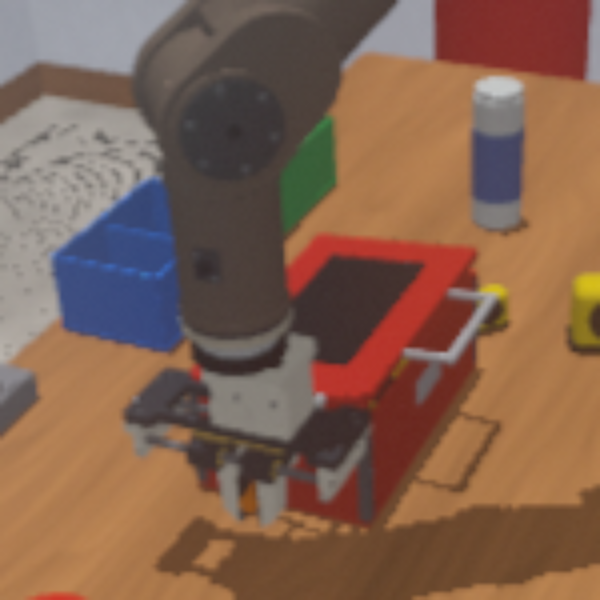

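jog_arm --increments '[{"slide": [0.5, -1, 1], "roll": 0, "gripper": 0.05}, {"slide": [1, -0.7, 2], "roll": 0, "gripper": 0.05}, {"slide": [1, -0.2, 2.7], "roll": 0, "gripper": 0.05}, {"slide": [1, 0.3, 3.3], "roll": 0, "gripper": 0.05}, {"slide": [1, 0.8, 3.9], "roll": 0, "gripper": 0.05}, {"slide": [1, 1.3, 4.5], "roll": 0, "gripper": 0.05}, {"slide": [1, 1.8, 5], "roll": 0, "gripper": 0.05}, {"slide": [1, 1.8, 5], "roll": 0, "gripper": 0.05}, {"slide": [1, 1.8, 5], "roll": 0, "gripper": 0.05}, {"slide": [1, 1.8, 5], "roll": 0, "gripper": 0.05}]'

```text
clock: 32.63
position: [0.5864, 0.1708, 0.0442]
ee_rot: [-2.213, -2.229, 0.002]
force: [-5.4, 1.6, -7.7]
width: 0.166
```

```bash
python3 - <<'E'
from h import *
st=arm.observe();p=st['position'];print(p,st['force'],st['width']*92)
a=np.degrees(np.arctan2(p[2]+.019-.1157,p[0]-.626));print('ang',a%360,'r',np.hypot(p[2]+.019-.1157,p[0]-.626))
im=grab('side','s23'); cv2.imwrite('pics/s23c.png',cv2.resize(im['frame'][120:240,200:320],None,fx=5,fy=5))
C=cloud(load('s23'));B=cloud(load('side0'))
for uv in [(275,160),(255,158),(240,155)]: print(uv,C[uv[1],uv[0]].round(4))
E
```

```text
[0.58642179 0.17075567 0.04416917] [-5.43044536  1.57654239 -7.70895947] 15.284562990126526
ang 233.00460242018096 r 0.06577174894349912
(275, 160) [ 0.5143 -0.1397  0.1207]
(255, 158) [ 0.5893 -0.1206  0.1245]
(240, 155) [ 0.6533 -0.1211  0.1248]
```

View pics/s23c.png

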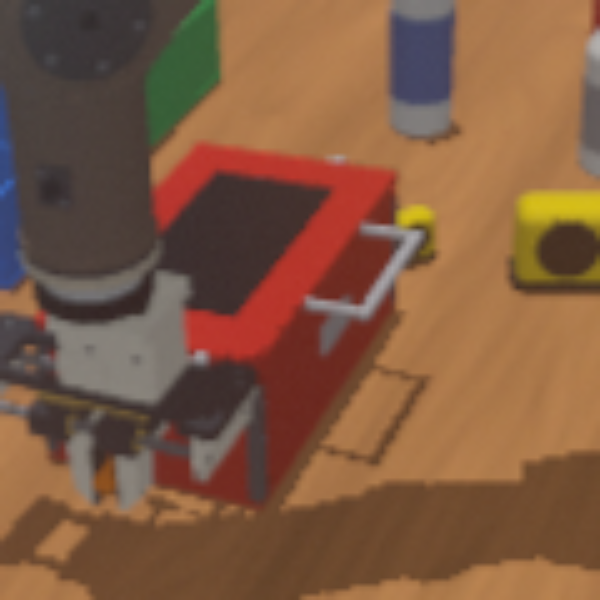

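jog_arm --increments '[{"slide": [0, 0.2, 0.5], "roll": 0, "gripper": 0.05}, {"slide": [0, 0.4, 1], "roll": 0, "gripper": 0.05}, {"slide": [0, 0.6, 1.5], "roll": 0, "gripper": 0.05}, {"slide": [0, 0.6, 1.7], "roll": 0, "gripper": 0.05}, {"slide": [0, 0.6, 1.7], "roll": 0, "gripper": 0.05}, {"slide": [0, 0.6, 1.7], "roll": 0, "gripper": 0.05}, {"slide": [0, 0.6, 1.7], "roll": 0, "gripper": 0.05}, {"slide": [0, 0.6, 1.7], "roll": 0, "gripper": 0.05}, {"slide": [0, 0.6, 1.7], "roll": 0, "gripper": 0.05}, {"slide": [0, 0.6, 1.7], "roll": 0, "gripper": 0.05}]'

```text
clock: 33.52
position: [0.5879, 0.1707, 0.0431]
ee_rot: [2.214, 2.229, 0.0]
force: [-2.4, 0.6, -5.4]
width: 0.166
```

```bash
python3 - <<'E'
from h import *
st=arm.observe();p=st['position'];print(p,st['force'],st['width']*92)
grab('side','s24');grab('scene','sc4')
for t,t0 in (('s24','side0'),('s23','side0'),('sc4','scene0')):
    A=cloud(load(t));B=cloud(load(t0))
    m=(B[...,2]>.116)&(B[...,2]<.13)&(B[...,0]>.515)&(B[...,0]<.56)&(B[...,1]>-.18)&(B[...,1]<.02)
    d=(A-B)[m][:,2]; print(t,m.sum(),'front lid z change mm',np.median(d)*1000)
E
```

```text
[0.5879001  0.1707332  0.04307132] [-2.36334869  0.56276094 -5.37535378] 15.29517397983162
s24 344 front lid z change mm 2.8787576956441074
s23 344 front lid z change mm 5.269087297473273
sc4 612 front lid z change mm 2.426318422194318
```

jog_arm --increments '[{"slide": [0, 0.4, 0.4], "roll": 0, "gripper": 0.05}, {"slide": [0, 0.8, 0.8], "roll": 0, "gripper": 0.05}, {"slide": [0, 1.2, 1.2], "roll": 0, "gripper": 0.05}, {"slide": [0, 1.6, 1.6], "roll": 0, "gripper": 0.05}, {"slide": [0, 1.8, 2], "roll": 0, "gripper": 0.05}, {"slide": [0, 1.8, 2], "roll": 0, "gripper": 0.05}, {"slide": [0, 1.8, 2], "roll": 0, "gripper": 0.05}, {"slide": [0, 1.8, 2], "roll": 0, "gripper": 0.05}, {"slide": [0, 1.8, 2], "roll": 0, "gripper": 0.05}, {"slide": [0, 1.8, 2], "roll": 0, "gripper": 0.05}]'

```text
clock: 34.45
position: [0.5895, 0.1704, 0.0413]
ee_rot: [2.214, 2.228, -0.001]
force: [-4.0, -3.7, -0.4]
width: 0.169
```

```bash
cat > lid.py <<'E'
from h import *
import sys
st=arm.observe();p=st['position'];print(p,st['force'],st['width']*92)
k=sys.argv[1];grab('side','s'+k);grab('scene','sc'+k)
for t,t0 in (('s'+k,'side0'),('sc'+k,'scene0')):
    A=cloud(load(t));B=cloud(load(t0))
    m=(B[...,2]>.116)&(B[...,2]<.13)&(B[...,0]>.515)&(B[...,0]<.56)&(B[...,1]>-.18)&(B[...,1]<.02)
    d=(A-B)[m][:,2]; print(t,m.sum(),'front lid z change mm',np.median(d)*1000)
E
python3 lid.py 25
```

```text
[0.58951448 0.17035793 0.04134129] [-4.00511969 -3.69883813 -0.36760294] 15.567409888239492
s25 344 front lid z change mm 0.08134736860077041
sc25 612 front lid z change mm 0.02089703541902077
```

Lid is back at its original shut height (0.0–0.1 mm). Releasing and withdrawing.

jog_arm --increments '[{"slide": [0, 0, 0], "roll": 0, "gripper": 0.4}, {"slide": [0, 0, 0], "roll": 0, "gripper": 0.4}, {"slide": [0, 0, 0], "roll": 0, "gripper": 0.4}, {"slide": [0, 0, 0], "roll": 0, "gripper": 0.4}, {"slide": [0, 0, -10], "roll": 0, "gripper": 0.4}, {"slide": [0, 0, -30], "roll": 0, "gripper": 0.4}, {"slide": [0, 0, -60], "roll": 0, "gripper": 0.4}, {"slide": [0, 0, -95], "roll": 0, "gripper": 0.4}, {"slide": [0, 0, -130], "roll": 0, "gripper": 0.4}, {"slide": [0, 0, -160], "roll": 0, "gripper": 0.4}]'

```text
clock: 35.38
position: [0.5898, 0.1715, 0.2045]
ee_rot: [2.213, 2.229, 0.004]
force: [0.3, 1.0, 0.2]
width: 0.401
```

```bash
python3 lid.py 26; python3 -c "
from h import *
a=load('sc26')['frame'];b=load('scene0')['frame'];cv2.imwrite('pics/fin.png',np.hstack([a[60:,60:440],b[60:,60:440]]))"
```

```text
[0.58984096 0.17152286 0.20451416] [0.30513181 1.03231292 0.24863839] 36.88214900170579
s26 344 front lid z change mm 0.19063810034231077
sc26 612 front lid z change mm -0.07412998718336894
```

View pics/fin.png

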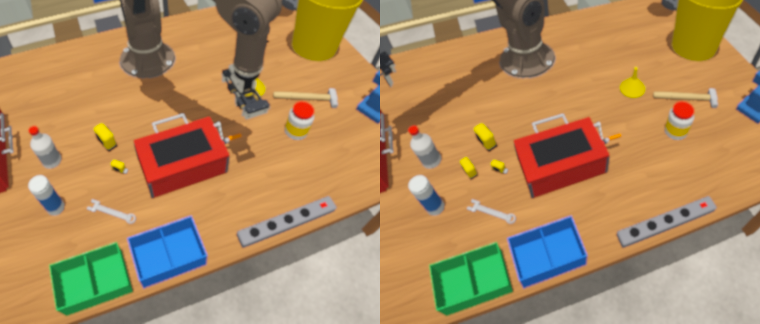

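The after/before picture shows the lid shut, the middle tape gone from the bench, and everything else at the same pixels. The funnel is half hidden behind the gripper, which is clear of it.

```bash
python3 -c "
from cell import arm
print(arm.sign_off())"
```

```text
the job is handed in; nothing more can be done
None
```

The job is done and handed in at about 35.5 s of the 72 s allowed; no verdict was reported.

- **Opening:** I raised the lid by its bar. The stay came taut at about 1.31 rad, with at most about 2.5 N of stay pull read at the bar. I then eased the lid back about 0.03 rad onto the lock. The side view confirmed the knee was past the line and the lid stood on its own after release. Midway up, my arc was about 2 mm off, which put up to about 22 N on the tool (12–18 N per axis), pointing away from the hinge. That was before the stay was taut, and I corrected it.
- **Tape:** I picked the middle-sized tape (top measured 58 x 33 mm, 56 mm high) out of the three. I lowered it to the chest floor until contact read 5.6 N, then released it. It stood upright in the free half, with the screwdriver untouched.
- **Closing:** I pulled the grip forward to unlock the stay and guided the knee round its circle. Tool forces reached about 15 N near the end because the path ran slightly inside the circle. The lid first stopped about 2.5 mm short of shut, so I nudged it the rest of the way.
- **Final checks:** After release the lid's front height was within 0.2 mm of where it started. The bench items matched the first picture, except that the funnel was partly hidden behind the gripper. The force at the wrist was about zero, so the robot was touching nothing.

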